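Weigh a batch of pocket books on the bindery scale

TASK

Weigh this batch of pocket books: with the scraper block, not your fingers, sweep every board offcut off the scale's pan; with the pan empty, zero the scale by pushing its recessed zero button all the way in with the tip of the stylus; then stack all the pocket books flat in one pile in the middle of the pan, and with all of them on it push the recessed store button all the way in, again with the stylus tip. Never press the zero button while a book is on the pan. Finish with the scraper block standing on its base on the cutting mat, the stylus upright in its wooden block and the books still piled on the pan, and leave the glue tub, the oilstone and the large tan book where they are.

Things in the scene. Friction and masses are not known exactly. Their poses are not given: they have to be found in the camera images.
- scale: Bench scale, fixed. Origin on the bench under the centre of its pan; its x points away from its control deck, z up. Square stainless pan 200 x 200 mm with no rim, its top face 62 mm above the bench, on a dark grey plastic housing 215 mm wide (along y). On the -x side of the pan lies the flat control deck, 88 mm deep (x from -190 to -102 mm), top 48 mm above the bench, with a display window on its +y half and the two round wells of the zero and store buttons on its -y half.
- pan (a point): Centre of the top face of the scale's pan, 62 mm above the bench.
- zero_well (a point): Centre of the mouth of the zero button's well, in the deck's top face (48 mm above the bench), at x -146, y -38 mm in the scale's frame: the well next to the display. A vertical round hole 19 mm across, ringed in white.
- zero_top (a point): Centre of the top of the white zero button (15 mm across) in its well; not pressed, it stands 7 mm below the deck's top face, 41 mm above the bench. Moves down with the button.
- zero (a joint): Travel of the zero button in m: 0 up, 0.005 fully in. A spring brings it back up; about 5.5 N pushes it fully in (vertically down).
- store_well (a point): Centre of the mouth of the store button's well, the same as the other, at x -146, y -83 mm in the scale's frame: the well at the deck's end, away from the display.
- store_top (a point): Centre of the top of the store button, like the zero button.
- store (a joint): Travel of the store button, as for the zero button.
- scraper: Beech scraper block with steel edges, lies on its base on the cutting mat. Base 130 (x) x 44 (y) x 18 mm high; on it, centred, an upright grip rib 85 (x) x 20 (y) mm, up to 70 mm above the base's underside. Origin: centre of the underside; x along the long edges, z up. 140 g.
- mat: Green cutting mat, fixed, 180 (x) x 150 (y) x 3 mm; origin at the centre of its underside on the bench.
- stylus: Blunt-tipped steel burnisher used as a stylus, standing upright in the wooden block, handle up. Origin at the tip, z along the tool to the handle. Steel shank 9 mm across from 0 to 55 mm with a rounded tip, brass collar 29 mm across from 55 to 67 mm (its shoulder rests on the block), round wooden handle 24 mm across from 67 to 139 mm. 70 g.
- tool_block: Dark wooden tool block, fixed, 75 x 75 x 60 mm high, origin at the centre of its underside, with one vertical through hole 21 mm across in its middle.
- block_hole (a point): Centre of the hole's mouth in the top of the tool block, 60 mm above the bench.
- book1: Slim brown hardback pocket book, 110 (x) x 60 (y) x 16 mm thick, lying flat, 100 g. Origin at the centre of its underside, z up. Two to four such books are present; None if absent.
- book2: Slim brown hardback pocket book, 110 (x) x 60 (y) x 16 mm thick, lying flat, 100 g. Origin at the centre of its underside, z up. Two to four such books are present; None if absent.
- book3: Slim brown hardback pocket book, 110 (x) x 60 (y) x 16 mm thick, lying flat, 100 g. Origin at the centre of its underside, z up. Two to four such books are present; None if absent.
- book4: Slim brown hardback pocket book, 110 (x) x 60 (y) x 16 mm thick, lying flat, 100 g. Origin at the centre of its underside, z up. Two to four such books are present; None if absent.
- offcut1: Offcut strip of bookbinder's board, 18 (x) x 70 (y) x 8 mm thick, 11 g, lying loose on the scale's pan. Origin at the centre of its underside. Three or four are present; None if absent.
- offcut2: Offcut strip of bookbinder's board, 18 (x) x 70 (y) x 8 mm thick, 11 g, lying loose on the scale's pan. Origin at the centre of its underside. Three or four are present; None if absent.
- offcut3: Offcut strip of bookbinder's board, 18 (x) x 70 (y) x 8 mm thick, 11 g, lying loose on the scale's pan. Origin at the centre of its underside. Three or four are present; None if absent.
- offcut4: Offcut strip of bookbinder's board, 18 (x) x 70 (y) x 8 mm thick, 11 g, lying loose on the scale's pan. Origin at the centre of its underside. Three or four are present; None if absent.
- glue_tub: Bystander: white tub of glue, 100 mm across, 113 mm high; origin at the centre of its underside.
- oilstone: Bystander: grey oilstone, 60 x 180 x 30 mm; origin at the centre of its underside.
- ledger: Bystander: tan finished book lying flat, 130 x 180 x 34 mm; origin at the centre of its underside.
Mind the look-alikes: they are no part of the job. Several things have the shape of the tool_block; the one meant has the colours described above. Leave any blue look-alike of the book1 alone.

How it is judged:
By the outcome, as a careful person would: the job done as asked, in the order asked, and still so for the second after the job is handed in, with the robot touching nothing.
Of book1, book2, book3, book4 only 2 to 4 are there at a start; the rules pass over those that are not, and their reading is None.
Of offcut1, offcut2, offcut3, offcut4 only 3 to 4 are there at a start; the rules pass over those that are not, and their reading is None.
At some moment in a run one of scraper, book1, book2, book3, book4 may be knocked a few centimetres aside while the robot is not near it.
It also fails if it takes over 210 s, if anything falls off the work surface, if the arm or the gripper's body presses on something with over 40 N, if the wrist force passes 120 N, or if a joint passes its speed limit or range.

ROBOT

A 6-joint arm with a two-finger parallel gripper is mounted at the origin on the work surface. World frame = base frame: x ahead of the robot, y to its left, z up, the work surface at z = 0. Lengths are in mm, angles in rad, forces in N, time in s.
With the tool pointing down it reaches from about 275 to 1000 mm from the base axis. Payload 8.4 kg.
Tool frame: the origin (TCP) lies between the finger pads; the fingertips stand 11 mm ahead of it and the grasp point (between the pads) lies 8 mm behind it; z points along the fingers, y is the direction in which the jaws open and shut (so a half turn about z gives the same grasp; the last joint's range is limited). The gripper opens to 85 mm and grips with 20 to 120 N. Pads are 22 mm wide; open, the fingers measure 114 mm over their backs; the gripper's body (76 mm by 85 mm) begins 54 mm behind the grasp point. The pads swing forward as they close: fully open they stand 13 mm farther back than shut.
Start: joints at [-1.326, 0.353, 1.633, -0, 1.155, -0.002], TCP at [152.687, -606.065, 242.281] pointing down, gripper open.
Joint ranges: [-2.63, 2.63], [-0.92, 2.1], [0.06, 2.66], [-1.3, 4.44], [0, 2.69], [-3.02, 3.02]. Speed limits (rad/s): [2.22, 2.22, 2.79, 3.14, 3.14, 3.14].

INTERFACE

Orientations are given as [roll, pitch, yaw] about the fixed x, y, z axes, in that order (R = Rz(yaw) Ry(pitch) Rx(roll)).
In Python, from rig import r, eyes gives the robot as it stands. The module is installed in compiled form; this text tells all that it offers.
- The arm moves only by the tool servo_tool, never from a script. Its argument "rows" is a list of rows, each a list of 3 entries, a list of its own where there are three numbers: the shift along the world's x, y, z in cm, then the turn about the world's z in rad, then the finger opening in cm, from 0 to 8.54. A call has 1 to 5 rows; each row shifts and turns the commanded pose from where the row before left it; what a row does not reach is not made up. A row lasts 1/12 s, in which the tool goes at most 41.7 mm and 7.16 degrees, less where a joint would pass 70% of its speed; a pose out of reach is approached as far as the arm can. A call is refused whole if a number of a shift passes 4.17 or a number of a turn 0.125, either way. A call with a gripper value outside its range is refused whole. The fingers move at their own pace and stop on an object; "squeeze" is the grip in N (left out, the last holds). Time passes only in rows, so rows that do not move let the fingers close. It gives the time, the measured TCP pose, the force and the opening at its end, in the units of the state.
- r.sense(): the state, without advancing time (a new reading comes with each control period).
- eyes.grab_frame(name): name is "scene" or "side" or "wrist"; returns a dict with "frame" (480x640x3 uint8, red, green, blue), "depth" (480x640 float32, mm along the optical axis (not along the pixel's ray), 0 where there is no reading), "vertical_fov" (degrees; the focal length in pixels is half the picture's height over the tangent of half this angle, whatever the lens; pixels are square), "cx", "cy" (the principal point, pixels), "camera_from_world" (4x4, takes a point from world to camera coordinates); the wrist camera has in their place "hand_eye" (4x4, takes a point from camera to tool coordinates, whose origin is the TCP and whose axes are the flange's). Camera axes: x right, y down, z forward; pixel columns grow to the right and rows downward; lengths in mm; the calibration is good to about 2 mm. A picture is of the moment at which its call begins: read the wrist's pose just before it.
- r.sign_off(): hands the job in, once; it reports no verdict.
The state is a dict: "clock": time; "qpos": joint angles; "qvel": joint speeds; "joint_efforts": joint torques, N m; "eef_pos": TCP position; "tcp_rot": TCP orientation; "contact_force": force on the tool from outside, world axes, zero at the start; "wrist_torque": the same for the moment, N m; "opening": opening from 0.0 (shut) to 1.0 (fully open).
Only numpy, scipy, OpenCV 4.12 (cv2) and the standard library are available. Lean on these libraries where they do the work, as an engineer would, in place of code of your own. Each camera call takes 0.05 s, during which the arm holds its last target.

## Working session

There is one attempt and no reset: what is moved stays moved. The work goes in short steps, Python scripts to look and compute and a tool call to move; the robot and the scene stay as the last step left them, time stands still between calls to the robot, and variables do not carry over. Pictures are saved under pics/ and viewed, and the job is handed in when it is done.

Besides the shell and the picture viewer there is one more tool, called after "Request:" as name(argument=value, ...), one argument or row to a line, values as JSON. servo_tool: Moves the arm, as the interface text tells. Its arguments: {"type":"object","properties":{"rows":{"type":"array"},"squeeze":{"type":"number"}},"required":["rows"]}

I'll start by looking at the scene.

```bash
mkdir -p pics; cat > h.py <<'E'
import numpy as np, cv2
from rig import r, eyes
from scipy.spatial.transform import Rotation as R
def cam(name):
    s=r.sense(); g=eyes.grab_frame(name); f=240/np.tan(np.radians(g["vertical_fov"])/2)
    if name=="wrist":
        T=np.eye(4); T[:3,:3]=R.from_euler('xyz',s["tcp_rot"]).as_matrix(); T[:3,3]=s["eef_pos"]
        W=T@np.array(g["hand_eye"])
    else: W=np.linalg.inv(np.array(g["camera_from_world"]))
    return dict(img=g["frame"],d=g["depth"],f=f,cx=g["cx"],cy=g["cy"],W=W)
def save(c,fn,crop=None,sc=1):
    im=c["img"][:,:,::-1]
    if crop: x0,y0,x1,y1=crop; im=im[y0:y1,x0:x1]
    im=cv2.resize(im,None,fx=sc,fy=sc,interpolation=cv2.INTER_CUBIC) if sc!=1 else im
    cv2.imwrite("pics/"+fn,im)
def pts(c):
    v,u=np.mgrid[0:480,0:640]; d=c["d"]
    P=np.stack([(u-c["cx"])/c["f"]*d,(v-c["cy"])/c["f"]*d,d,np.ones_like(d)],-1)@c["W"].T
    P=P[...,:3]; P[d==0]=np.nan; return P
def px(c,u,v,z=None):
    ray=np.array([(u-c["cx"])/c["f"],(v-c["cy"])/c["f"],1.0])
    o=c["W"][:3,3]; dr=c["W"][:3,:3]@ray
    if z is None: return o+dr*c["d"][int(round(v)),int(round(u))]
    return o+dr*(z-o[2])/dr[2]
def proj(c,p):
    q=np.linalg.inv(c["W"])@np.append(p,1); return q[0]/q[2]*c["f"]+c["cx"],q[1]/q[2]*c["f"]+c["cy"]
E
python3 - <<'E'
from h import *
print({k:np.round(v,3) for k,v in r.sense().items()})
for n in("scene","side","wrist"):
    c=cam(n); save(c,n+"0.png"); print(n,c["f"],np.round(c["W"],3).tolist())
E
```

```text
{'clock': np.float64(0.0), 'qpos': array([-1.326,  0.354,  1.634,  0.   ,  1.155, -0.002]), 'qvel': array([ 0.001,  0.001,  0.002, -0.001, -0.001, -0.001]), 'joint_efforts': array([-0.0000e+00, -6.0526e+01, -3.4207e+01,  0.0000e+00,  9.0000e-03,
       -0.0000e+00]), 'eef_pos': array([ 152.578, -605.582,  241.535]), 'tcp_rot': array([-3.14 , -0.   ,  0.247]), 'contact_force': array([0.183, 0.015, 0.385]), 'wrist_torque': array([ 0.024, -0.012, -0.058]), 'opening': np.float64(1.0)}
scene 511.35735135056194 [[0.459, 0.763, -0.456, 992.95], [0.889, -0.389, 0.243, -236.884], [0.007, -0.517, -0.856, 952.584], [0.0, 0.0, 0.0, 1.0]]
side 457.8035891030705 [[0.984, -0.122, 0.131, 378.343], [-0.179, -0.604, 0.777, -833.517], [-0.016, -0.788, -0.616, 720.918], [0.0, 0.0, 0.0, 1.0]]
wrist 361.2588124576041 [[0.244, -0.932, -0.268, 220.127], [-0.97, -0.235, -0.067, -587.844], [-0.001, 0.276, -0.961, 372.99], [0.0, 0.0, 0.0, 1.0]]
```

View pics/scene0.png

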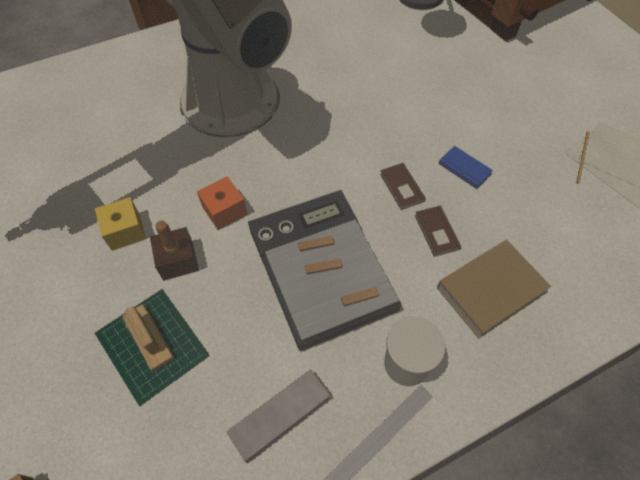

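View pics/side0.png

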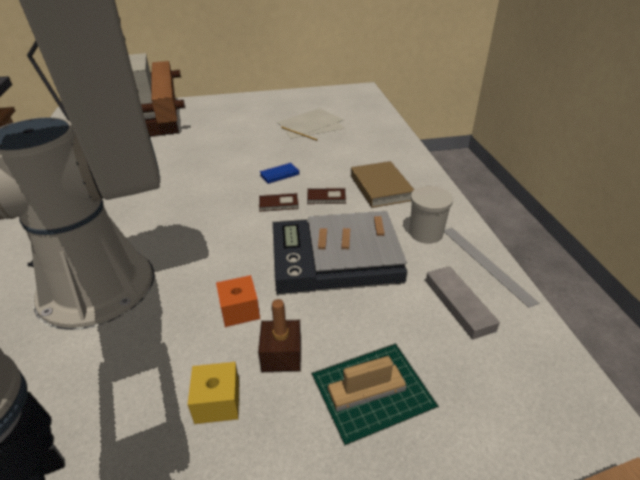

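View pics/wrist0.png

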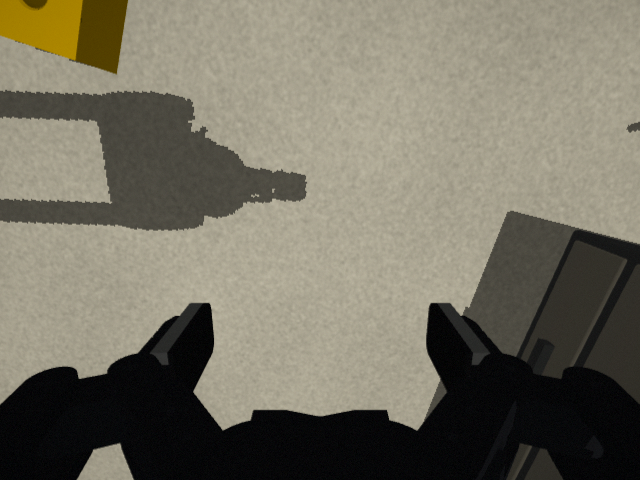

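Scene: brown books at (402,186), (438,230); the blue look-alike at (465,167); the scale at (322,265) with three offcuts at (316,243), (323,266), (360,296); the dark tool block with stylus at (173,250), with yellow (120,223) and orange (222,203) look-alikes; the scraper on the mat at (148,338). Now enlarged crops to read corners.

```bash
python3 - <<'E'
from h import *
c=cam("scene"); np.savez("sc.npz",**c)
save(c,"s_scale.png",(235,180,415,355),4.4/1.0*0.75)
save(c,"s_mat.png",(85,190,255,410),2.7)
save(c,"s_books.png",(370,140,560,340),3)
E
```

```text
(no output)
```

View pics/s_scale.png

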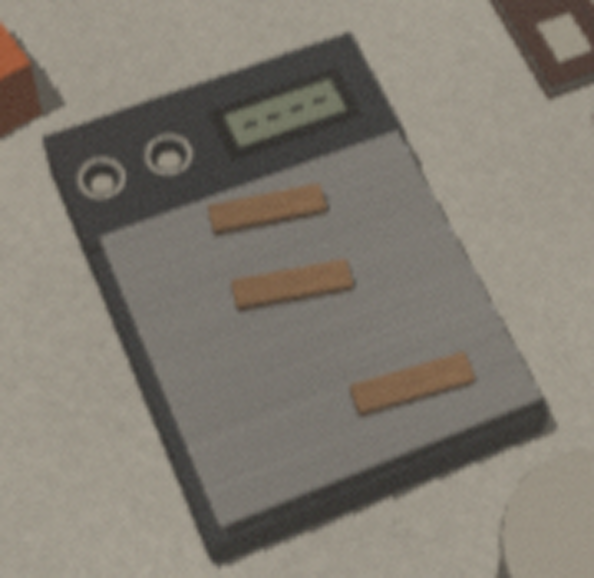

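View pics/s_mat.png

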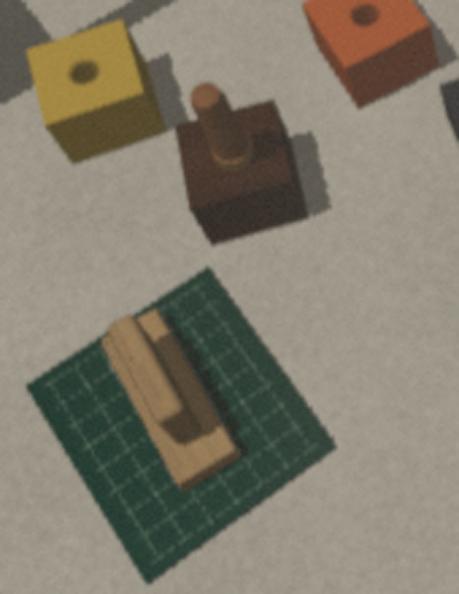

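View pics/s_books.png

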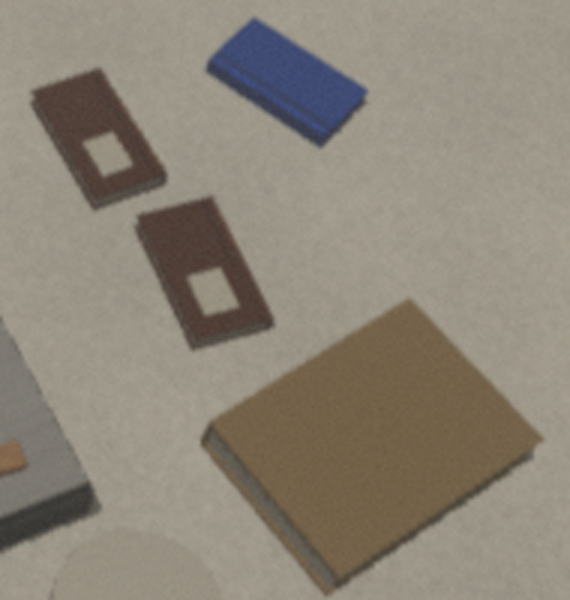

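Read pixels in crops: pan corners, wells, mat/rib/handle/book corners. Computing positions and checking against known sizes.

```bash
python3 - <<'E'
from h import *
c=dict(np.load("sc.npz"))
def P(l,off,s,z):
    o=[]
    for a,b in l:
        u=(a+.5)/s+off[0]-.5; v=(b+.5)/s+off[1]-.5
        o.append(px(c,u,v,z))
    return np.array(o)
def rep(n,l,off,s,z):
    p=P(l,off,s,z); e=np.linalg.norm(p-np.roll(p,-1,0),axis=1)
    dz=[px(c,int((a+.5)/s+off[0]-.5),int((b+.5)/s+off[1]-.5))[2] for a,b in [np.mean(l,0)]]
    print(n,np.round(p[:,:2]).tolist(),"ctr",np.round(p.mean(0)),"edges",np.round(e),"angles",np.round([np.arctan2(*(q[1::-1])) for q in np.roll(p,-1,0)-p],3),"depth z ctr",np.round(dz))
S=(235,180);k=3.3
rep("pan",[(100,238),(403,132),(548,402),(222,528)],S,k,62)
rep("wells store,zero",[(102,178),(169,154)],S,k,48)
rep("oc1",[(209,208),(323,185),(327,210),(214,233)],S,k,70)
rep("oc2",[(232,282),(350,261),(354,285),(237,309)],S,k,70)
rep("oc3",[(351,388),(469,354),(474,378),(361,413)],S,k,70)
M=(85,190);k=2.7
rep("mat",[(208,268),(335,447),(150,582),(27,385)],M,k,3)
rep("rib",[(103,340),(130,316),(183,408),(160,425)],M,k,73)
rep("block",[(177,127),(275,101),(293,162),(195,183)],M,k,60)
print("handle",P([(206,95)],M,k,144))
B=(370,140);k=3
rep("bA",[(33,93),(100,69),(166,175),(96,205)],B,k,16)
rep("bB",[(138,213),(212,198),(272,320),(194,345)],B,k,16)
rep("ledger",[(212,425),(410,300),(540,440),(335,578)],B,k,34)
# plane-based depth segmentation
Q=pts(c)
import itertools
for n,(lo,hi),roi in [("pan",(58,66),(235,180,415,355)),("block",(56,64),(140,200,200,290)),("bA",(12,20),(375,150,430,215)),("bB",(12,20),(405,195,470,265)),("rib",(68,78),(100,280,190,400)),("handle",(138,156),(140,200,210,270))]:
    x0,y0,x1,y1=roi; q=Q[y0:y1,x0:x1].reshape(-1,3); q=q[(q[:,2]>lo)&(q[:,2]<hi)]
    if len(q)>5:
        (ctr,sz,a)=cv2.minAreaRect(q[:,:2].astype(np.float32)); print(n,len(q),np.round(ctr),np.round(sz),round(a,1),np.round(np.radians(a),3),"z",np.median(q[:,2]))
E
```

```text
pan [[493.0, -109.0], [510.0, 91.0], [709.0, 76.0], [691.0, -124.0]] ctr [601. -17.  62.] edges [201. 200. 200. 199.] angles [ 1.489 -0.078 -1.659  3.07 ] depth z ctr [63.]
wells store,zero [[446.0, -89.0], [449.0, -44.0]] ctr [448. -66.  48.] edges [45. 45.] angles [ 1.506 -1.636] depth z ctr [48.]
oc1 [[509.0, -43.0], [526.0, 26.0], [542.0, 20.0], [526.0, -48.0]] ctr [526. -11.  70.] edges [71. 18. 70. 18.] angles [ 1.33  -0.347 -1.812  2.863] depth z ctr [70.]
oc2 [[561.0, -53.0], [580.0, 16.0], [595.0, 10.0], [578.0, -58.0]] ctr [578. -21.  70.] edges [71. 16. 71. 18.] angles [ 1.298 -0.345 -1.817  2.848] depth z ctr [70.]
oc3 [[653.0, -23.0], [665.0, 48.0], [679.0, 43.0], [669.0, -25.0]] ctr [667.  11.  70.] edges [72. 15. 69. 16.] angles [ 1.4   -0.339 -1.723  3.004] depth z ctr [71.]
mat [[444.0, -323.0], [619.0, -287.0], [649.0, -430.0], [474.0, -468.0]] ctr [ 547. -377.    3.] edges [178. 146. 179. 148.] angles [ 0.205 -1.358 -2.927  1.777] depth z ctr [63.]
rib [[504.0, -397.0], [495.0, -376.0], [575.0, -363.0], [580.0, -380.0]] ctr [ 539. -379.   73.] edges [23. 81. 17. 77
[... 494 characters left out ...]
], [644.0, 271.0], [635.0, 211.0]] ctr [585. 252.  16.] edges [ 58. 109.  61. 115.] angles [ 1.333 -0.193 -1.705  2.922] depth z ctr [16.]
ledger [[699.0, 179.0], [681.0, 357.0], [807.0, 367.0], [824.0, 188.0]] ctr [753. 273.  34.] edges [179. 127. 180. 125.] angles [ 1.671  0.078 -1.48  -3.069] depth z ctr [36.]
pan 8458 [549. -17.] [210. 465.] 89.0 1.553 z 61.99155791032416
block 965 [ 396. -273.] [76. 81.] 80.9 1.412 z 60.02881495084591
bA 1068 [468. 247.] [ 62. 153.] 86.1 1.503 z 16.136847811637438
bB 1347 [560. 255.] [ 72. 166.] 86.3 1.506 z 15.980832267625715
rib 481 [ 537. -378.] [86. 20.] 8.1 0.142 z 72.47957225405662
handle 102 [ 400. -271.] [21. 21.] 33.3 0.581 z 143.81651863980903
```

```bash
python3 - <<'E'
from h import *
c=dict(np.load("sc.npz"))
print("tub top",px(c,415,345),px(c,388,345,113),px(c,443,345,113),px(c,415,320,113),px(c,415,371,113))
for u,v in [(317,372),(331,398),(247,458),(229,432)]: print("stone",np.round(px(c,u,v,30)))
for u,v in [(428,388),(330,478),(400,480),(640,350)]: print("edge/ruler",np.round(px(c,u,v,0)),np.round(px(c,u,v)))
w=cam("wrist")
for u,v in [(540,250),(560,330),(620,200),(610,300)]: print(np.round(px(w,u,v)))
s=cam("side"); save(s,"side_books.png",(230,150,440,310),3.5)
E
```

```text
tub top [804.95315728  37.39535344 112.14822832] [784.13487415  -3.84141099 113.        ] [826.94870703  79.62843354 113.        ] [766.74510119  61.51399089 113.        ] [843.00010373  13.06522919 113.        ]
stone [ 748. -122.   30.]
stone [ 801. -121.   30.]
stone [ 824. -291.   30.]
stone [ 772. -302.   30.]
edge/ruler [861.  51.   0.] [861.  51.  -1.]
edge/ruler [ 912. -180.   -0.] [ 912. -180.    2.]Traceback (most recent call last):
  File "<stdin>", line 5, in <module>
  File "h.py", line 23, in px
    if z is None: return o+dr*c["d"][int(round(v)),int(round(u))]
                              ~~~~~~^^^^^^^^^^^^^^^^^^^^^^^^^^^^^
IndexError: index 480 is out of bounds for axis 0 with size 480
```

```bash
python3 - <<'E'
from h import *
s=cam("side"); save(s,"side_books.png",(230,150,440,310),3.5)
E
```

```text
(no output)
```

View pics/side_books.png

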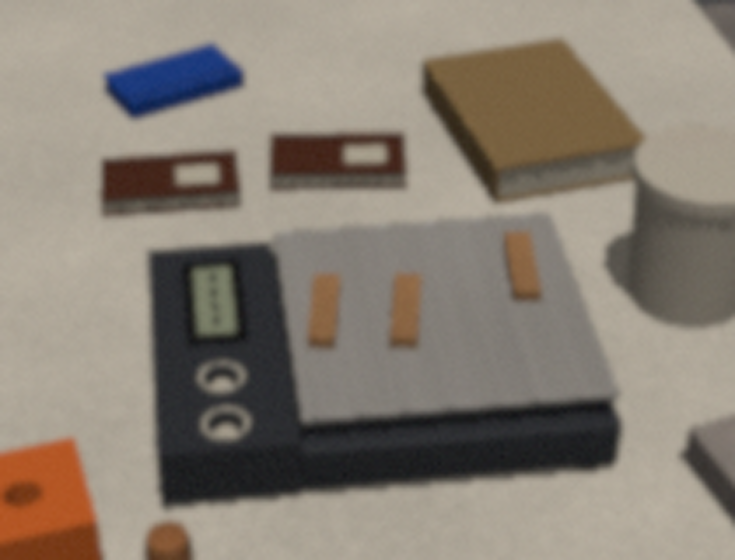

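Request:
servo_tool(
  rows=[
    [[3.5, 2.0, 0], -0.05, 8.5],
    [[3.5, 2.0, 0], -0.05, 8.5],
    [[3.5, 2.0, 0], 0, 8.5],
    [[3.5, 2.0, 0], 0, 8.5],
    [[3.5, 2.0, 0], 0, 8.5],
  ],
  squeeze=50,
)

```text
clock: 0.67
eef_pos: [329.0, -504.9, 242.3]
tcp_rot: [3.142, -0.0, 0.146]
contact_force: [0.6, -0.1, 0.0]
opening: 0.991
```

Request:
servo_tool(
  rows=[
    [[3.5, 2.1, 0], 0, 8.5],
    [[3.5, 2.1, 0], 0, 8.5],
    [[3.0, 2.1, 0], 0, 8.5],
    [[1.0, 2.1, 0], 0, 8.5],
    [[0, 0, 0], 0, 8.5],
  ],
)

```text
clock: 1.08
eef_pos: [440.1, -418.5, 242.0]
tcp_rot: [-3.14, -0.0, 0.15]
contact_force: [-0.3, -0.5, -0.0]
opening: 0.996
```

```bash
python3 - <<'E'
from h import *
c=cam("wrist"); save(c,"w1.png")
Q=pts(c).reshape(-1,3)
q=Q[(Q[:,2]>66)&(Q[:,2]<80)]
print(len(q),cv2.minAreaRect(q[:,:2].astype(np.float32)),np.median(q[:,2]))
q=Q[(Q[:,2]>17)&(Q[:,2]<25)&(Q[:,0]>450)]
print(len(q),cv2.minAreaRect(q[:,:2].astype(np.float32)),np.median(q[:,2]))
E
```

```text
3283 ((471.9837341308594, -340.26007080078125), (64.89680480957031, 218.97410583496094), 58.28578567504883) 72.42191558420075
5176 ((525.7151489257812, -256.8460998535156), (132.30563354492188, 296.0809326171875), 3.716430187225342) 20.734471965105087
```

View pics/w1.png

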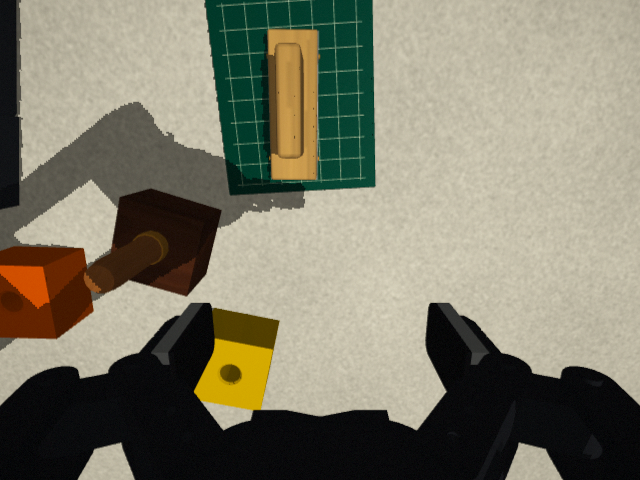

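The wrist view shows the scraper rib at (289,100), its base between (267,30) and (317,180), and the stylus handle at (95,275).

```bash
python3 - <<'E'
from h import *
c=cam("wrist")
Q=pts(c); q=Q[30:175,260:325].reshape(-1,3)
for lo,hi in ((66,80),(17,25)):
    p=q[(q[:,2]>lo)&(q[:,2]<hi)]; print(len(p),cv2.minAreaRect(p[:,:2].astype(np.float32)))
b=np.array([px(c,u,v,21) for u,v in [(267,30),(319,30),(317,180),(271,180)]]); print(np.round(b,1),b.mean(0), np.arctan2(*((b[0]+b[1]-b[2]-b[3])[1::-1])))
b=np.array([px(c,u,v,73) for u,v in [(275,42),(301,42),(303,157),(278,157)]]); print(np.round(b,1),b.mean(0), np.arctan2(*((b[0]+b[1]-b[2]-b[3])[1::-1])))
m=np.array([px(c,u,v,3) for u,v in [(230,194),(375,186)]]);print(m)
E
```

```text
2909 ((533.2100219726562, -378.03656005859375), (84.42007446289062, 20.143041610717773), 8.088095664978027)
3718 ((533.9632568359375, -377.9784240722656), (123.90670776367188, 44.1558837890625), 8.102919578552246)
[[ 591.8 -350.    21. ]
 [ 598.5 -394.6   21. ]
 [ 470.9 -411.9   21. ]
 [ 464.3 -367.9   21. ]] [ 531.37857255 -381.10924421   21.        ] 0.13693504972012613
[[ 572.4 -365.5   73. ]
 [ 575.3 -384.6   73. ]
 [ 492.9 -397.5   73. ]
 [ 489.9 -377.5   73. ]] [ 532.59241104 -381.2881578    73.        ] 0.14986429450402466
[[ 441.65088577 -325.85517121    3.        ]
 [ 471.871434   -471.36904602    3.        ]]
```

Request:
servo_tool(
  rows=[
    [[3.5, 1.5, 0], -0.008, 8.5],
    [[3.5, 1.5, 0], 0, 8.5],
    [[2.4, 1.0, -2.0], 0, 8.5],
    [[0, 0, -4.0], 0, 8.5],
    [[0, 0, -4.0], 0, 8.5],
  ],
)

```text
clock: 1.6
eef_pos: [533.4, -383.5, 142.7]
tcp_rot: [3.138, -0.003, 0.139]
contact_force: [-0.7, -0.6, -1.2]
opening: 0.993
```

Request:
servo_tool(
  rows=[
    [[0, 0, -4.0], 0, 8.5],
    [[0, 0, 0], 0, 8.5],
  ],
)

```text
clock: 1.77
eef_pos: [526.7, -380.2, 94.4]
tcp_rot: [-3.133, 0.009, 0.138]
contact_force: [-2.1, 1.2, 0.1]
opening: 0.995
```

Request:
servo_tool(
  rows=[
    [[0, 0, 0], 0, 8.5],
    [[0, 0, 0], 0, 8.5],
  ],
)

```text
clock: 1.93
eef_pos: [532.2, -383.7, 104.3]
tcp_rot: [3.14, -0.001, 0.138]
contact_force: [0.7, 0.4, 0.1]
opening: 0.992
```

```bash
python3 - <<'E'
from h import *
s=r.sense(); print(s["eef_pos"],s["tcp_rot"],s["qpos"])
c=cam("wrist"); save(c,"w2.png")
E
```

```text
[ 532.16102563 -383.68649483  104.2690944 ] [ 3.14005190e+00 -1.43841526e-03  1.37678305e-01] [-6.26906990e-01  5.46216091e-01  1.66833375e+00 -1.45491562e-04
  9.24938189e-01  8.06299586e-01]
```

View pics/w2.png

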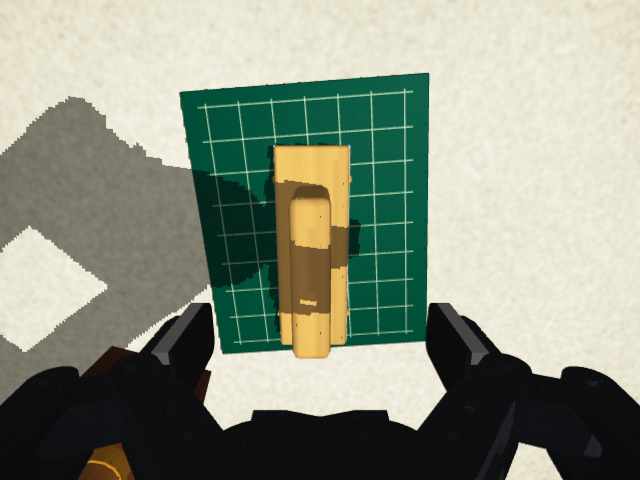

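Request:
servo_tool(
  rows=[
    [[0.2, 0.5, -1.2], 0, 8.5],
    [[0, 0, -2.5], 0, 8.5],
    [[0, 0, -2.5], 0, 8.5],
    [[0, 0, 0], 0, 8.5],
    [[0, 0, 0], 0, 8.5],
  ],
)

```text
clock: 2.4
eef_pos: [533.5, -376.7, 40.4]
tcp_rot: [-3.141, 0.001, 0.139]
contact_force: [0.9, 0.1, 0.4]
opening: 0.998
```

Request:
servo_tool(
  rows=[
    [[0, 0, 0], 0, 1.0],
    [[0, 0, 0], 0, 1.0],
    [[0, 0, 0], 0, 1.0],
    [[0, 0, 0], 0, 1.0],
    [[0, 0, 0], 0, 1.0],
  ],
  squeeze=60,
)

```text
clock: 2.82
eef_pos: [534.1, -377.4, 41.1]
tcp_rot: [3.141, -0.001, 0.139]
contact_force: [-0.2, -0.3, -0.8]
opening: 0.296
```

Request:
servo_tool(
  rows=[
    [[0, 0, 0], 0, 1.0],
    [[0, 0, 0], 0, 1.0],
    [[0, 0, 0], 0, 1.0],
  ],
)

```text
clock: 3.07
eef_pos: [534.1, -377.4, 41.1]
tcp_rot: [3.141, -0.001, 0.139]
contact_force: [-0.4, 0.6, 6.6]
opening: 0.223
```

Request:
servo_tool(
  rows=[
    [[0, 0, 2.0], 0, 1.0],
    [[0, 0, 3.5], 0, 1.0],
    [[0, 0, 3.5], 0, 1.0],
    [[0, 1.5, 2.0], 0.06, 1.0],
    [[-0.3, 3.0, 0], 0.12, 1.0],
  ],
)

```text
clock: 3.48
eef_pos: [533.7, -335.7, 155.5]
tcp_rot: [3.134, -0.006, 0.318]
contact_force: [2.1, -0.2, -0.9]
opening: 0.227
```

Request:
servo_tool(
  rows=[
    [[-0.5, 3.5, 0], 0.12, 1.0],
    [[-0.5, 3.5, 0], 0.12, 1.0],
    [[-0.5, 3.5, 0], 0.12, 1.0],
    [[-0.5, 3.5, 0], 0.12, 1.0],
    [[-0.5, 3.5, 0], 0.12, 1.0],
  ],
)

```text
clock: 3.9
eef_pos: [504.8, -155.5, 150.1]
tcp_rot: [-3.141, 0.0, 0.924]
contact_force: [0.8, 1.1, -1.5]
opening: 0.226
```

Request:
servo_tool(
  rows=[
    [[-0.7, 3.5, 0], 0.12, 1.0],
    [[-0.7, 3.5, 0], 0.12, 1.0],
    [[-0.7, 3.5, 0], 0.12, 1.0],
    [[-0.5, 3.0, 0], 0.12, 1.0],
    [[0, 0, 0], 0.0, 1.0],
  ],
)

```text
clock: 4.32
eef_pos: [477.9, -18.0, 150.0]
tcp_rot: [-3.14, -0.001, 1.409]
contact_force: [-0.1, -0.7, -2.0]
opening: 0.228
```

Request:
servo_tool(
  rows=[
    [[0, 2.4, 0], 0.08, 1.0],
    [[0, 0, 0], 0.0, 1.0],
    [[0, 0, 0], 0.0, 1.0],
  ],
)

```text
clock: 4.57
eef_pos: [479.6, 2.4, 150.2]
tcp_rot: [-3.141, 0.0, 1.479]
contact_force: [0.6, -0.5, -1.4]
opening: 0.225
```

```bash
python3 - <<'E'
from h import *
s=r.sense(); print(s["eef_pos"],s["tcp_rot"])
c=cam("wrist"); save(c,"w3.png")
c=cam("scene"); save(c,"s3.png",(225,100,465,350),2.4)
E
```

```text
[479.60507167   2.35887834 150.20979878] [-3.14138102e+00  1.51187139e-04  1.47935499e+00]
```

View pics/w3.png

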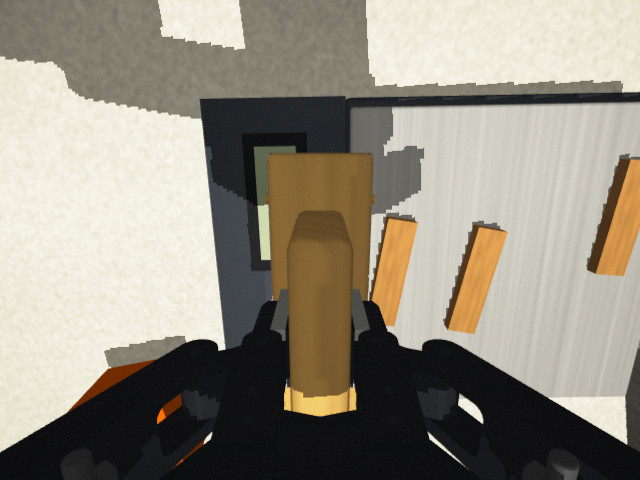

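View pics/s3.png

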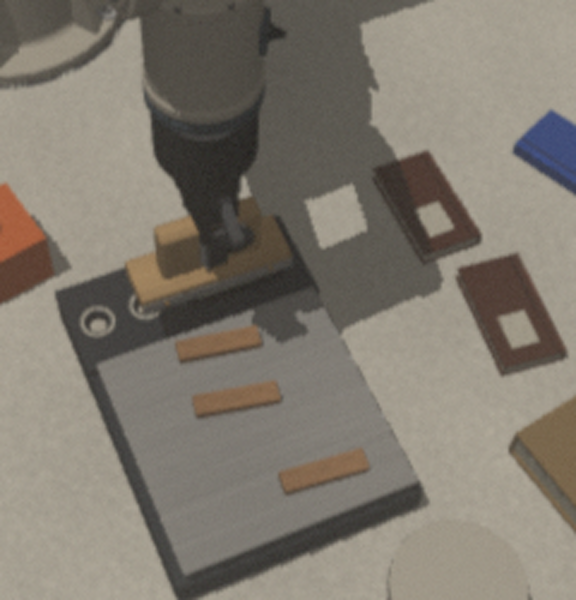

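Request:
servo_tool(
  rows=[
    [[-1.0, 0.3, -1.0], 0.01, 1.0],
    [[0, 0, -2.0], 0, 1.0],
    [[0, 0, -1.6], 0, 1.0],
    [[0, 0, 0], 0.0, 1.0],
    [[0, 0, 0], 0.0, 1.0],
  ],
)

```text
clock: 5.08
eef_pos: [469.2, 4.2, 103.9]
tcp_rot: [-3.14, 0.0, 1.487]
contact_force: [0.2, -0.1, -1.9]
opening: 0.225
```

Request:
servo_tool(
  rows=[
    [[1.0, -0.08, -0.1], 0, 1.0],
    [[1.2, -0.1, 0], 0, 1.0],
    [[1.2, -0.1, 0], 0, 1.0],
    [[1.2, -0.1, 0], 0.0, 1.0],
    [[1.2, -0.1, 0], 0.0, 1.0],
  ],
)

```text
clock: 5.5
eef_pos: [530.3, -0.1, 104.1]
tcp_rot: [3.139, -0.0, 1.489]
contact_force: [0.4, 0.1, -0.5]
opening: 0.224
```

Request:
servo_tool(
  rows=[
    [[1.2, -0.1, 0], 0, 1.0],
    [[1.2, -0.1, 0], 0, 1.0],
    [[1.2, -0.1, 0], 0, 1.0],
    [[1.2, -0.1, 0], 0.0, 1.0],
    [[1.2, -0.1, 0], 0.0, 1.0],
  ],
)

```text
clock: 5.92
eef_pos: [590.1, -5.1, 104.0]
tcp_rot: [3.14, -0.0, 1.489]
contact_force: [0.3, 0.1, -2.2]
opening: 0.226
```

```bash
python3 - <<'E'
from h import *
s=r.sense(); print(s["eef_pos"],s["tcp_rot"],s["contact_force"])
c=cam("side"); save(c,"sd4.png",(200,150,520,350),2.4)
c=cam("scene"); save(c,"s4.png",(225,150,465,400),2.4)
E
```

```text
[590.13681609  -5.08870468 103.96142207] [ 3.13985528e+00 -8.33514119e-05  1.48866936e+00] [ 0.31859426  0.07180578 -2.23686177]
```

View pics/s4.png

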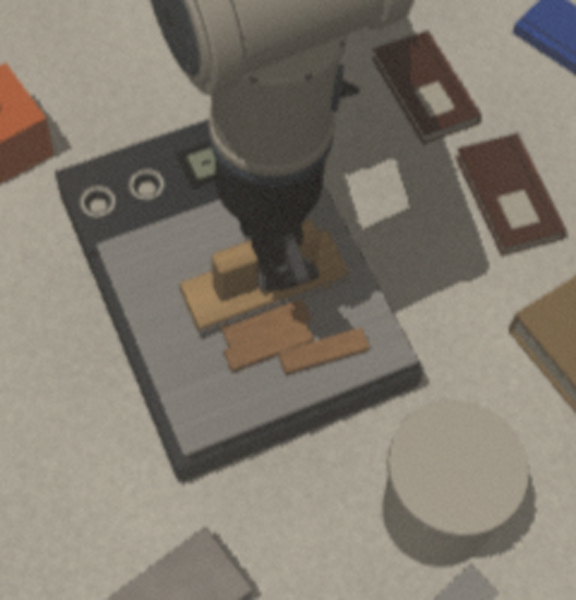

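View pics/sd4.png

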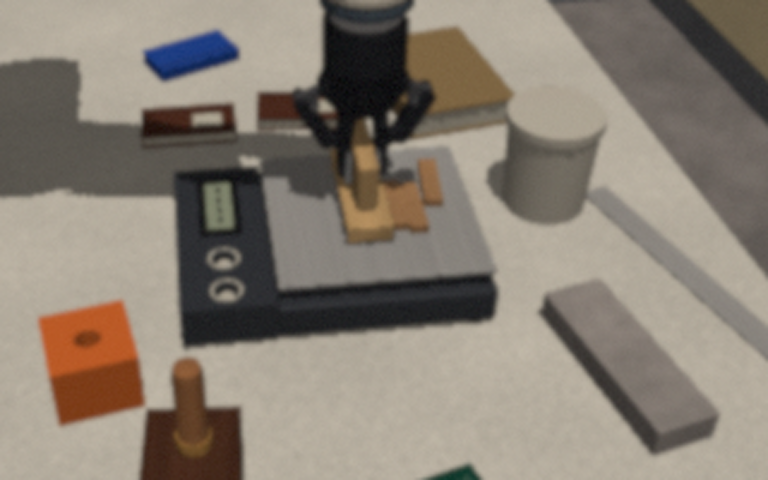

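Request:
servo_tool(
  rows=[
    [[1.0, -0.1, 0], 0, 1.0],
    [[1.0, -0.08, 0], 0, 1.0],
    [[1.0, -0.08, 0], 0, 1.0],
    [[0.8, -0.06, 0], 0.0, 1.0],
    [[0.8, -0.06, 0], 0.0, 1.0],
  ],
)

```text
clock: 6.43
eef_pos: [634.7, -8.8, 103.3]
tcp_rot: [3.141, 0.0, 1.489]
contact_force: [-0.5, 0.2, -1.1]
opening: 0.229
```

Request:
servo_tool(
  rows=[
    [[0.8, -0.06, 0], 0, 1.0],
    [[0.8, -0.06, 0], 0, 1.0],
    [[0.8, -0.06, 0], 0, 1.0],
    [[0.8, -0.06, 0], 0.0, 1.0],
    [[0.8, -0.06, 0], 0.0, 1.0],
  ],
)

```text
clock: 6.85
eef_pos: [674.5, -11.7, 103.2]
tcp_rot: [-3.142, -0.0, 1.489]
contact_force: [0.2, 0.2, -2.0]
opening: 0.223
```

Request:
servo_tool(
  rows=[
    [[0.8, -0.06, 0], 0, 1.0],
    [[0.8, -0.06, 0], 0, 1.0],
    [[0.8, -0.06, 0], 0, 1.0],
    [[0, 0, 0], 0, 1.0],
  ],
)

```text
clock: 7.18
eef_pos: [699.5, -13.6, 103.4]
tcp_rot: [3.14, -0.0, 1.489]
contact_force: [-0.0, -0.4, -1.2]
opening: 0.229
```

```bash
python3 - <<'E'
from h import *
s=r.sense(); print(s["eef_pos"],s["tcp_rot"],s["contact_force"])
c=cam("side"); save(c,"sd5.png",(200,150,520,350),2.4)
c=cam("scene"); save(c,"s5.png",(225,150,465,400),2.4)
E
```

```text
[699.51161197 -13.59448663 103.42247674] [ 3.14003690e+00 -9.07818056e-05  1.48871763e+00] [-0.04595305 -0.35831423 -1.17555331]
```

View pics/s5.png

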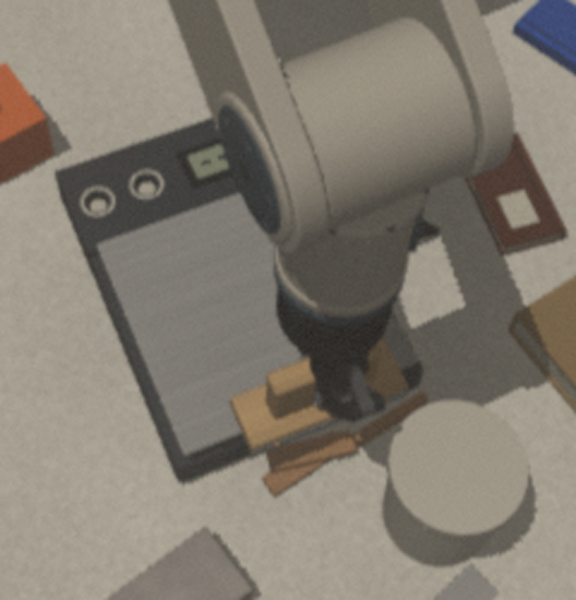

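View pics/sd5.png

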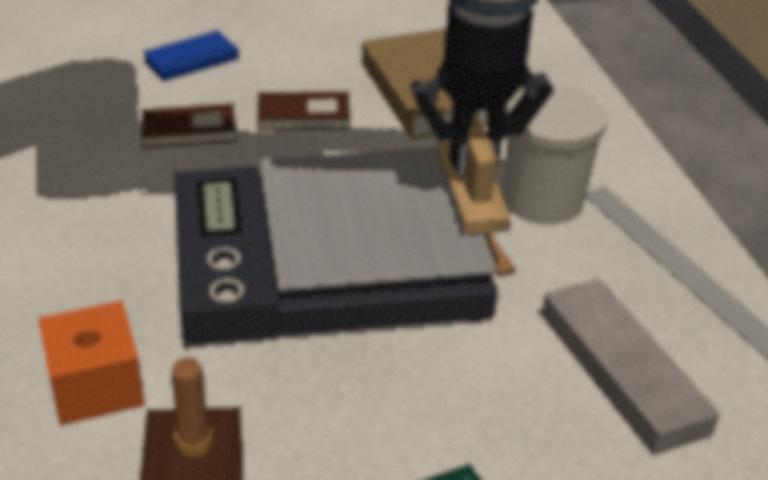

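Request:
servo_tool(
  rows=[
    [[0.5, -0.04, 0], 0, 1.0],
    [[0.3, -0.04, 0], 0, 1.0],
    [[0, 0, 1.5], 0, 1.0],
    [[-1.0, 0, 3.0], 0, 1.0],
    [[-3.0, -1.0, 2.0], 0, 1.0],
  ],
)

```text
clock: 7.7
eef_pos: [668.9, -23.1, 171.0]
tcp_rot: [3.137, -0.001, 1.49]
contact_force: [-0.5, -0.6, -0.0]
opening: 0.227
```

Request:
servo_tool(
  rows=[
    [[-3.0, -2.5, 0], -0.12, 1.0],
    [[-2.0, -3.5, 0], -0.12, 1.0],
    [[-2.0, -3.5, 0], -0.12, 1.0],
    [[-2.0, -3.5, 0], -0.12, 1.0],
    [[-1.5, -3.5, 0], -0.12, 1.0],
  ],
)

```text
clock: 8.12
eef_pos: [559.1, -190.4, 169.8]
tcp_rot: [3.141, -0.0, 0.883]
contact_force: [1.0, -0.5, -1.8]
opening: 0.235
```

```bash
python3 - <<'E'
from h import *
s=r.sense(); print(s["eef_pos"],s["tcp_rot"],s["contact_force"])
c=cam("side"); save(c,"sd6.png",(200,150,520,350),2.4)
c=cam("scene"); save(c,"s6.png",(225,150,465,400),2.4)
E
```

```text
[ 559.07684612 -190.41887017  169.76656784] [ 3.14095657e+00 -1.31546684e-04  8.83398642e-01] [ 0.98538657 -0.46555913 -1.76011289]
```

View pics/s6.png

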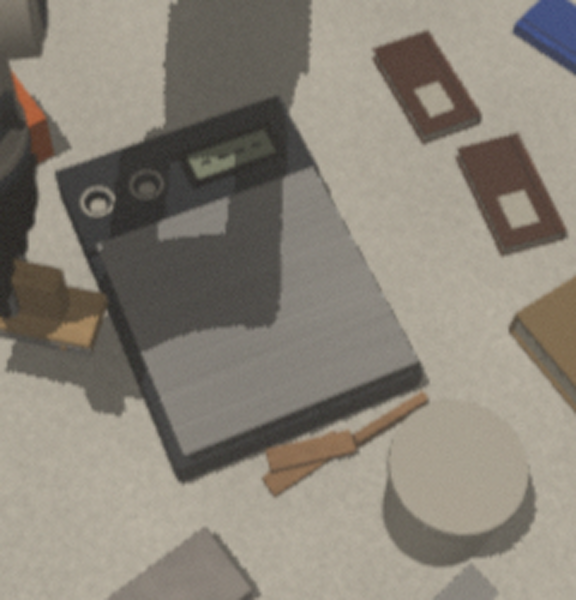

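View pics/sd6.png

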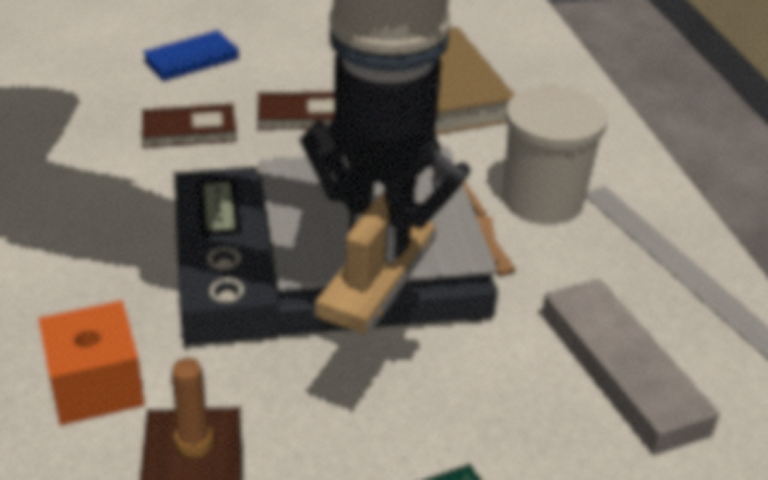

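The pan is clear; all three offcuts lie on the bench beyond its far edge. Returning the scraper to the mat.

Request:
servo_tool(
  rows=[
    [[-0.4, -3.2, 0], -0.12, 1.0],
    [[-0.4, -3.2, 0], -0.12, 1.0],
    [[-0.4, -3.2, 0], -0.12, 1.0],
    [[-0.3, -3.2, 0], -0.12, 1.0],
    [[-0.2, -3.2, 0], -0.12, 1.0],
  ],
)

```text
clock: 8.63
eef_pos: [543.7, -350.5, 169.6]
tcp_rot: [3.141, -0.001, 0.284]
contact_force: [1.0, 0.4, -1.6]
opening: 0.231
```

Request:
servo_tool(
  rows=[
    [[-0.1, -2.8, 0], -0.12, 1.0],
    [[0, 0, -2.0], 0, 1.0],
    [[0, 0, -3.5], 0, 1.0],
    [[0, 0, 0], 0, 1.0],
    [[0, 0, 0], 0, 1.0],
  ],
)

```text
clock: 9.05
eef_pos: [541.7, -376.2, 112.6]
tcp_rot: [-3.139, 0.003, 0.169]
contact_force: [0.3, 0.2, -0.6]
opening: 0.226
```

Request:
servo_tool(
  rows=[
    [[0, 0, -3.0], 0, 1.0],
    [[0, 0, -2.5], 0, 1.0],
    [[0, 0, -0.8], 0, 1.0],
    [[0, 0, 0], 0, 1.0],
    [[0, 0, 0], 0, 1.0],
  ],
)

```text
clock: 9.47
eef_pos: [543.6, -377.4, 52.0]
tcp_rot: [3.141, -0.001, 0.17]
contact_force: [0.3, 0.3, -1.0]
opening: 0.228
```

Request:
servo_tool(
  rows=[
    [[0, 0, -0.3], 0, 1.0],
    [[0, 0, -0.2], 0, 1.0],
    [[0, 0, 0], 0, 1.0],
  ],
)

```text
clock: 9.72
eef_pos: [543.2, -377.6, 46.2]
tcp_rot: [3.141, -0.001, 0.169]
contact_force: [-0.4, -0.2, -1.7]
opening: 0.225
```

Request:
servo_tool(
  rows=[
    [[0, 0, -0.3], 0, 1.0],
    [[0, 0, -0.2], 0, 1.0],
    [[0, 0, 0], 0, 1.0],
    [[0, 0, 0], 0, 1.0],
  ],
)

```text
clock: 10.05
eef_pos: [543.0, -377.6, 41.0]
tcp_rot: [3.141, -0.001, 0.169]
contact_force: [-0.8, 0.8, 5.1]
opening: 0.228
```

Request:
servo_tool(
  rows=[
    [[0, 0, 0], 0, 7.0],
    [[0, 0, 0], 0, 7.0],
    [[0, 0, 0], 0, 7.0],
    [[0, 0, 0], 0, 7.0],
    [[0, 0, 0], 0, 7.0],
  ],
)

```text
clock: 10.47
eef_pos: [542.7, -377.2, 40.2]
tcp_rot: [-3.142, 0.0, 0.169]
contact_force: [0.0, 0.1, -0.5]
opening: 0.823
```

Request:
servo_tool(
  rows=[
    [[0, 0, 1.5], 0, 7.0],
    [[0, 0, 3.5], 0, 7.0],
    [[0, 0, 3.5], 0, 7.0],
    [[0, 0, 3.5], 0, 7.0],
    [[-1.0, 1.0, 3.5], 0, 7.0],
  ],
)

```text
clock: 10.88
eef_pos: [533.8, -368.3, 197.0]
tcp_rot: [3.14, -0.001, 0.169]
contact_force: [-0.1, -0.4, 0.7]
opening: 0.822
```

Request:
servo_tool(
  rows=[
    [[-3.0, 1.0, 2.0], 0, 7.0],
    [[-3.0, 1.0, 0], 0, 7.0],
    [[-3.5, 1.0, 0], 0, 7.0],
    [[-3.5, 1.0, 0], 0, 7.0],
    [[-3.5, 1.0, 0], 0, 7.0],
  ],
)

```text
clock: 11.3
eef_pos: [366.2, -316.5, 215.3]
tcp_rot: [3.141, -0.0, 0.169]
contact_force: [1.0, -1.2, 1.0]
opening: 0.824
```

```bash
python3 - <<'E'
from h import *
s=r.sense(); print(s["eef_pos"],s["tcp_rot"],s["contact_force"])
c=cam("wrist"); save(c,"w7.png"); np.savez("w7.npz",**c)
c=cam("scene"); save(c,"s7.png"); np.savez("s7.npz",**c)
E
```

```text
[ 366.16703005 -316.50393454  215.31014534] [ 3.14126766e+00 -1.63907831e-04  1.69237685e-01] [ 1.03867496 -1.16982264  1.00976564]
```

View pics/w7.png

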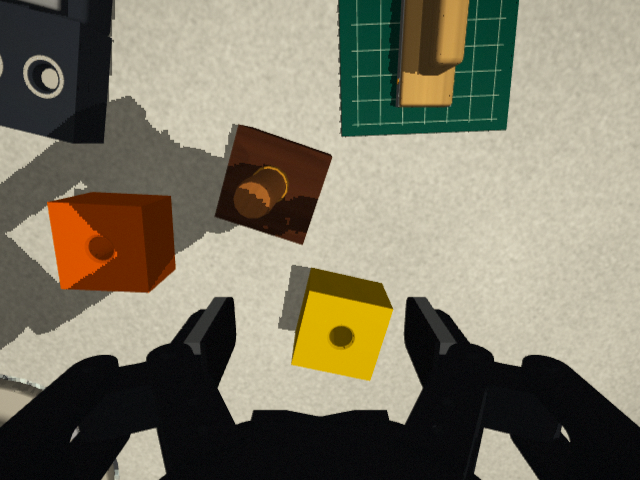

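View pics/s7.png

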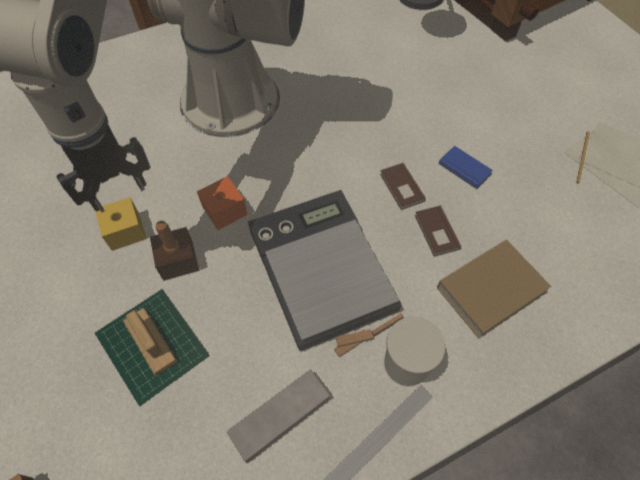

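```bash
python3 - <<'E'
from h import *
c=dict(np.load("w7.npz"))
b=np.array([px(c,u,v,60) for u,v in [(240,125),(331,155),(303,243),(216,216)]]); print(np.round(b,1),b.mean(0),np.linalg.norm(b-np.roll(b,1,0),axis=1))
Q=pts(c)[120:250,200:340].reshape(-1,3)
h=Q[Q[:,2]>139]; print("handle top",len(h),h.mean(0), cv2.minAreaRect(h[:,:2].astype(np.float32)))
t=Q[(Q[:,2]>57)&(Q[:,2]<63)]; print(cv2.minAreaRect(t[:,:2].astype(np.float32)))
d=dict(np.load("s7.npz")); Q=pts(d)[200:290,130:210].reshape(-1,3)
h=Q[(Q[:,2]>139)&(Q[:,2]<160)]; print("scene handle",len(h),h.mean(0),cv2.minAreaRect(h[:,:2].astype(np.float32)))
# strips
Q=pts(d)[300:370,325:410].reshape(-1,3)
im=d["img"][300:370,325:410].reshape(-1,3).astype(int)
m=(im[:,0]-im[:,2]>35); q=Q[m]; print("strip pts",len(q),"zmax",np.nanmax(q[:,2]),"x min",np.nanmin(q[:,0]), np.nanpercentile(q,[5,50,95],axis=0))
for u,v in [(400,317),(385,325),(372,332),(355,338),(345,350)]: print(np.round(px(d,u,v)))
E
```

```text
[[ 435.8 -243.    60. ]
 [ 425.7 -314.5   60. ]
 [ 352.4 -304.2   60. ]
 [ 363.  -231.4   60. ]] [ 394.1948845  -273.28427222   60.        ] [73.70116565 72.2293463  74.00781179 73.52380325]
handle top 1132 [ 396.75358618 -271.77947728  143.49218687] ((396.4491882324219, -271.59942626953125), (21.278982162475586, 20.901384353637695), 24.02751922607422)
((393.24029541015625, -272.50531005859375), (75.12451171875, 75.33949279785156), 81.06977844238281)
scene handle 98 [ 399.96036891 -271.03418813  143.51776741] ((399.4302978515625, -270.8935241699219), (20.67416763305664, 20.102012634277344), 36.32608413696289)
strip pts 625 zmax 21.438824994397123 x min 696.0261499944318 [[706.69594189 -62.76973906   5.20136618]
 [721.05643035 -26.19072332  15.54301783]
 [730.07588126  63.55203595  19.37991855]]
[722.  73.  17.]
[724.  37.  21.]
[724.   8.  18.]
[720. -26.  17.]
[729. -53.   9.]
```

Request:
servo_tool(
  rows=[
    [[1.5, 2.2, 0], 0, 7.0],
    [[1.5, 2.2, 0], 0, 7.0],
    [[0, 0, -2.0], 0, 7.0],
    [[0, 0, 0], 0, 7.0],
    [[0, 0, 0], 0, 7.0],
  ],
)

```text
clock: 11.82
eef_pos: [397.4, -272.9, 194.8]
tcp_rot: [-3.14, 0.002, 0.17]
contact_force: [-0.4, 0.4, 0.3]
opening: 0.821
```

```bash
python3 - <<'E'
from h import *
s=r.sense(); print(s["eef_pos"],s["tcp_rot"])
c=cam("wrist"); save(c,"w8.png")
Q=pts(c).reshape(-1,3)
h=Q[(Q[:,2]>139)&(Q[:,2]<150)&(np.abs(Q[:,0]-397)<25)&(np.abs(Q[:,1]+271)<25)]; print(len(h), cv2.minAreaRect(h[:,:2].astype(np.float32)))
E
```

```text
[ 397.36332695 -272.89101068  194.80330052] [-3.14032338e+00  1.50753422e-03  1.69589825e-01]
1197 ((396.462158203125, -271.32379150390625), (21.37717628479004, 20.899383544921875), 36.34415817260742)
```

View pics/w8.png

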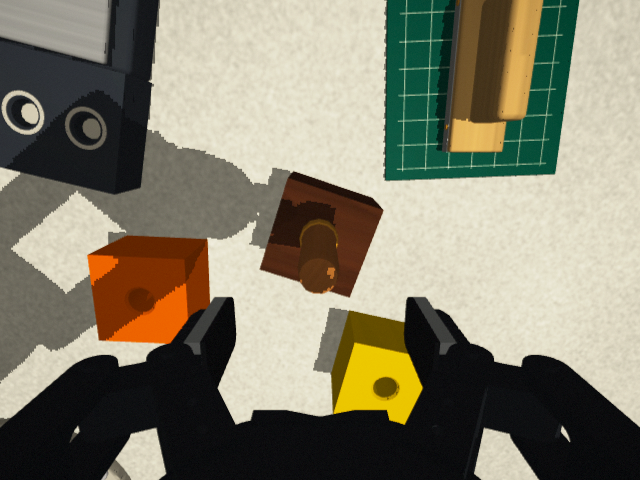

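Request:
servo_tool(
  rows=[
    [[0, 0.1, -2.3], 0, 7.0],
    [[0, 0, -3.5], 0, 7.0],
    [[0, 0, -3.0], 0, 7.0],
    [[0, 0, 0], 0, 7.0],
    [[0, 0, 0], 0, 7.0],
  ],
)

```text
clock: 12.28
eef_pos: [397.0, -272.4, 107.1]
tcp_rot: [-3.14, 0.002, 0.168]
contact_force: [0.5, -0.9, 0.4]
opening: 0.819
```

Request:
servo_tool(
  rows=[
    [[0, 0, 0], 0, 1.5],
    [[0, 0, 0], 0, 1.5],
    [[0, 0, 0], 0, 1.5],
    [[0, 0, 0], 0, 1.5],
    [[0, 0, 0], 0, 1.5],
  ],
  squeeze=70,
)

```text
clock: 12.7
eef_pos: [398.5, -272.8, 108.6]
tcp_rot: [3.14, -0.002, 0.169]
contact_force: [-0.4, 0.3, 8.5]
opening: 0.268
```

Request:
servo_tool(
  rows=[
    [[0, 0, 0], 0, 1.5],
    [[0, 0, 0], 0, 1.5],
    [[0, 0, 0], 0, 1.5],
    [[0, 0, 0], 0, 1.5],
  ],
)

```text
clock: 13.03
eef_pos: [398.5, -272.8, 108.7]
tcp_rot: [3.14, -0.002, 0.169]
contact_force: [-1.1, 0.1, 8.3]
opening: 0.262
```

Request:
servo_tool(
  rows=[
    [[0, 0, 1.5], 0, 1.5],
    [[0, 0, 3.0], 0, 1.5],
    [[0, 0, 3.0], 0, 1.5],
    [[0, 0, 2.5], 0, 1.5],
    [[0, 0, 0], 0, 1.5],
  ],
)

```text
clock: 13.45
eef_pos: [400.0, -273.8, 212.5]
tcp_rot: [3.136, -0.006, 0.169]
contact_force: [0.3, -1.5, -0.7]
opening: 0.261
```

Request:
servo_tool(
  rows=[
    [[0.5, 3.5, 0], 0, 1.5],
    [[0.5, 3.5, 0], 0, 1.5],
    [[0.5, 3.5, 0], 0, 1.5],
    [[0.2, 2.0, 0], 0, 1.5],
    [[0, 0, 0], 0, 1.5],
  ],
)

```text
clock: 13.87
eef_pos: [414.4, -144.1, 207.2]
tcp_rot: [-3.14, 0.0, 0.171]
contact_force: [0.4, -0.4, -0.8]
opening: 0.263
```

```bash
python3 - <<'E'
from h import *
s=r.sense(); print(s["eef_pos"],s["tcp_rot"],s["contact_force"])
c=cam("wrist"); save(c,"w9.png"); np.savez("w9.npz",**c)
E
```

```text
[ 414.35313151 -144.12332571  207.168294  ] [-3.14038413e+00  4.50304631e-05  1.71174437e-01] [ 0.41325873 -0.38061843 -0.75741202]
```

View pics/w9.png

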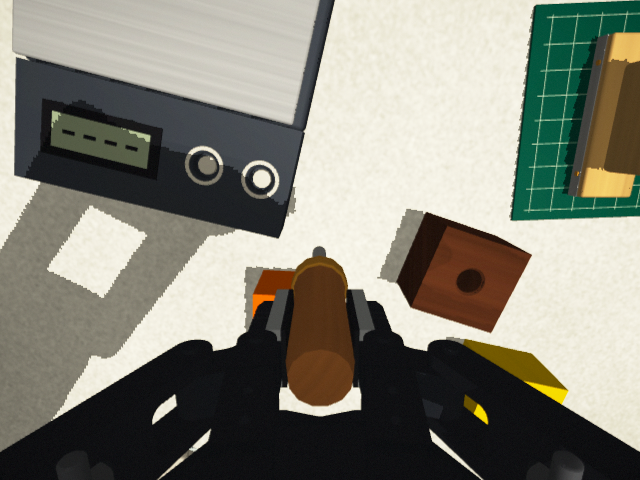

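```bash
python3 - <<'E'
from h import *
c=dict(np.load("w9.npz"))
save(c,"w9c.png",(170,130,350,265),4)
print("tip",px(c,319,250,105),"zero",px(c,204,165,48),"store",px(c,260,179,48),"hole",px(c,470,280,60))
Q=pts(c)
q=Q[0:130,0:330].reshape(-1,3);q=q[(abs(q[:,2]-62)<3)]
print("pan z",np.median(q[:,2]))
E
```

```text
tip [ 412.74855889 -143.01795928  105.        ] zero [449.12543538 -44.7619772   48.        ] store [445.79765389 -89.5739365   48.        ] hole [ 394.91994282 -272.45180338   60.        ]
pan z 61.71449846025658
```

View pics/w9c.png

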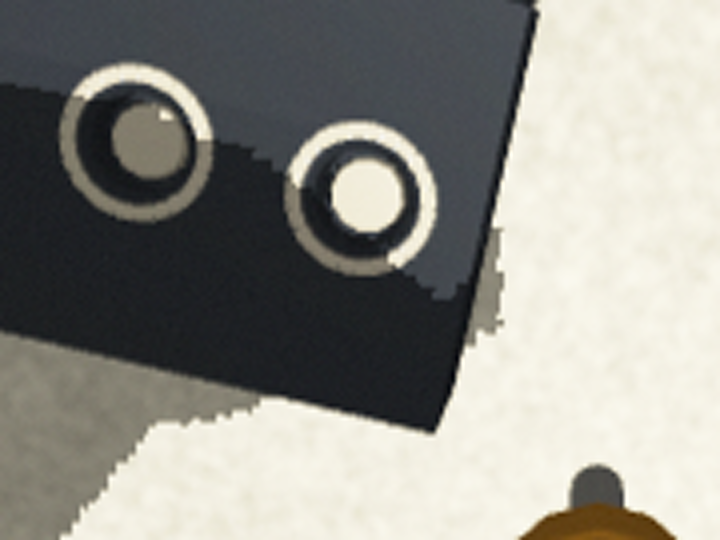

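Request:
servo_tool(
  rows=[
    [[1.2, 3.3, 0], 0, 1.5],
    [[1.2, 3.3, 0], 0, 1.5],
    [[1.2, 3.2, -2.0], 0, 1.5],
    [[0, 0, 0], 0, 1.5],
    [[0, 0, 0], 0, 1.5],
  ],
)

```text
clock: 14.33
eef_pos: [450.5, -48.7, 186.5]
tcp_rot: [-3.141, 0.002, 0.172]
contact_force: [-1.1, -1.2, -1.5]
opening: 0.268
```

```bash
python3 - <<'E'
from h import *
s=r.sense(); print(s["eef_pos"],s["tcp_rot"],s["contact_force"])
c=cam("wrist"); save(c,"w10.png"); np.savez("w10.npz",**c)
c=cam("side"); save(c,"sd10.png",(240,180,360,300),5)
E
```

```text
[450.5021507  -48.73600339 186.47149921] [-3.14143650e+00  1.73568036e-03  1.71602760e-01] [-1.09908602 -1.17176996 -1.516169  ]
```

View pics/w10.png

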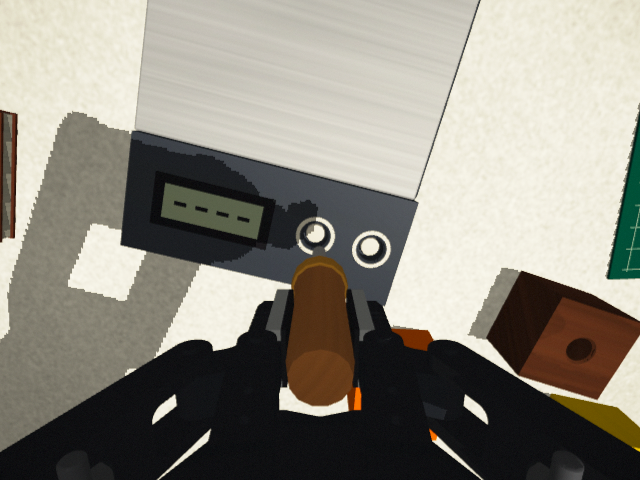

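View pics/sd10.png

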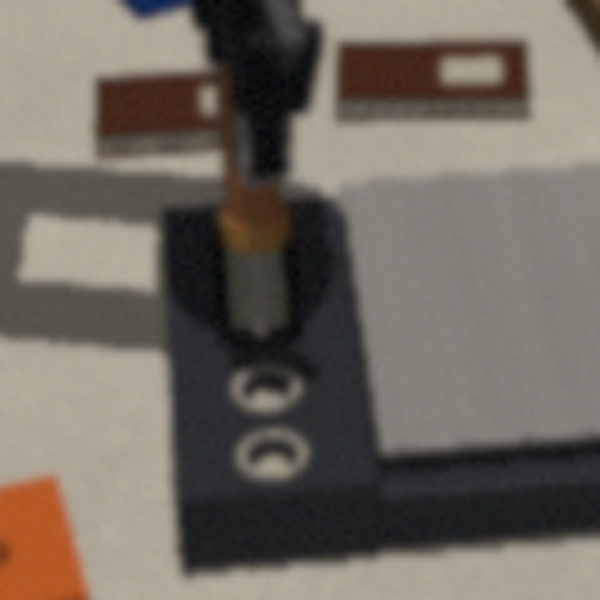

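Request:
servo_tool(
  rows=[
    [[0, 0.25, -1.0], 0, 1.5],
    [[0, 0, -1.7], 0, 1.5],
    [[0, 0, 0], 0, 1.5],
    [[0, 0, 0], 0, 1.5],
  ],
)

```text
clock: 14.77
eef_pos: [449.8, -47.5, 159.7]
tcp_rot: [-3.141, 0.002, 0.167]
contact_force: [0.2, -0.5, -0.8]
opening: 0.267
```

```bash
python3 - <<'E'
from h import *
s=r.sense(); print(s["eef_pos"],s["tcp_rot"],s["contact_force"])
c=cam("wrist"); save(c,"w11.png",(260,180,400,285),5); np.savez("w11.npz",**c)
p=s["eef_pos"]+np.array([-1.7,1.2,0])
t=p.copy(); t[2]-=103.7
print("tip proj",proj(c,t),"tip proj at z48",proj(c,[t[0],t[1],48]),"zero proj",proj(c,[449.1,-44.9,48]))
c=cam("side"); save(c,"sd11.png",(240,180,360,300),5)
E
```

```text
[449.82313364 -47.54714151 159.70256084] [-3.14118428e+00  1.84320692e-03  1.67394907e-01] [ 0.15481496 -0.48136602 -0.79199925]
tip proj (np.float64(318.7289733998254), np.float64(249.19350218210363)) tip proj at z48 (np.float64(318.75415459623963), np.float64(245.8688534243425)) zero proj (np.float64(316.9465384253509), np.float64(244.2189816124162))
```

View pics/w11.png

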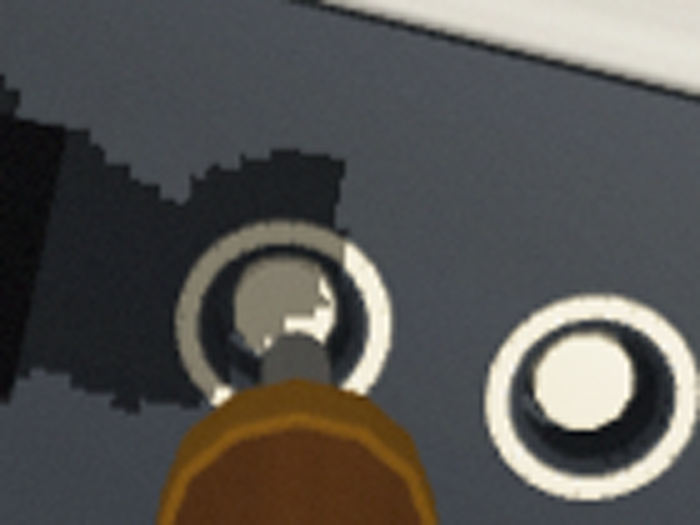

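View pics/sd11.png

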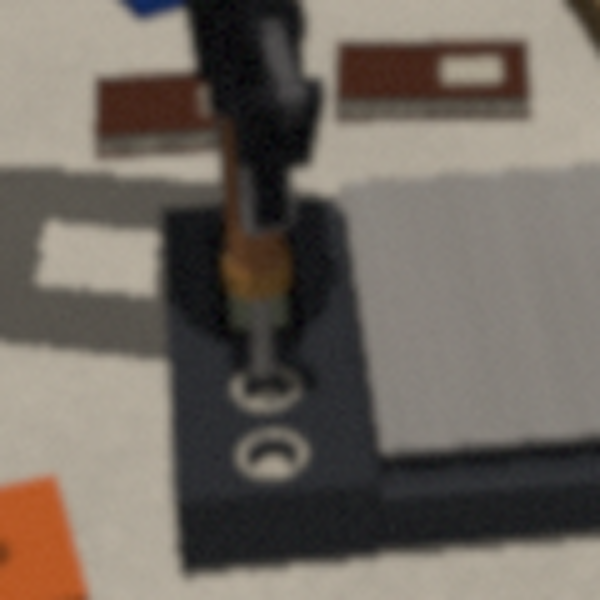

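Request:
servo_tool(
  rows=[
    [[0.1, 0.15, 0], 0, 1.5],
    [[0, 0, -0.7], 0, 1.5],
    [[0, 0, -0.5], 0, 1.5],
    [[0, 0, 0], 0, 1.5],
  ],
)

```text
clock: 15.2
eef_pos: [451.1, -45.2, 147.3]
tcp_rot: [-3.141, 0.001, 0.169]
contact_force: [-1.0, -0.5, -1.9]
opening: 0.264
```

```bash
python3 - <<'E'
from h import *
s=r.sense(); print(s["eef_pos"],s["tcp_rot"],s["contact_force"])
c=cam("wrist"); save(c,"w12.png",(260,180,400,285),5)
E
```

```text
[451.08663316 -45.16137425 147.34518949] [-3.14124976e+00  1.23464083e-03  1.68911987e-01] [-0.98721221 -0.48050674 -1.89857692]
```

View pics/w12.png

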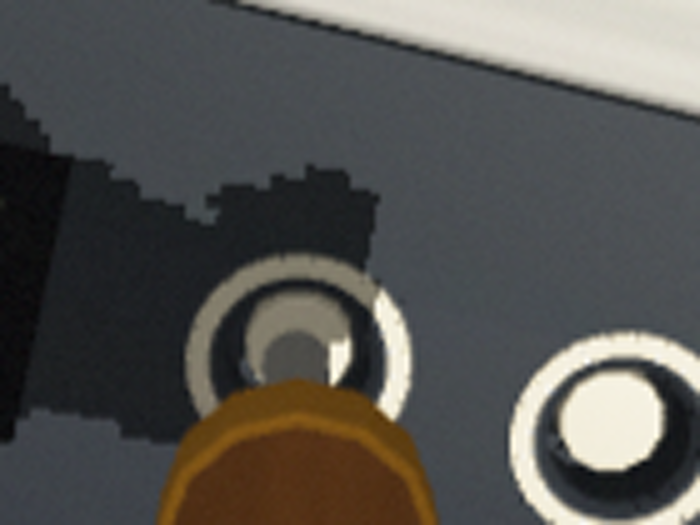

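Request:
servo_tool(
  rows=[
    [[0, 0, -0.3], 0, 1.5],
    [[0, 0, -0.2], 0, 1.5],
    [[0, 0, -0.1], 0, 1.5],
    [[0, 0, 0], 0, 1.5],
  ],
)

```text
clock: 15.58
eef_pos: [451.8, -45.3, 142.2]
tcp_rot: [3.142, -0.0, 0.169]
contact_force: [-0.2, 0.8, 1.4]
opening: 0.263
```

Request:
servo_tool(
  rows=[
    [[0, 0, -0.15], 0, 1.5],
    [[0, 0, 0], 0, 1.5],
    [[0, 0, 0], 0, 1.5],
  ],
)

```text
clock: 15.83
eef_pos: [451.9, -45.3, 140.9]
tcp_rot: [3.142, -0.0, 0.169]
contact_force: [0.2, 1.2, 2.5]
opening: 0.262
```

Request:
servo_tool(
  rows=[
    [[0, 0, -0.15], 0, 1.5],
    [[0, 0, -0.1], 0, 1.5],
    [[0, 0, 0], 0, 1.5],
    [[0, 0, 0], 0, 1.5],
  ],
)

```text
clock: 16.17
eef_pos: [452.2, -45.3, 138.8]
tcp_rot: [3.141, -0.001, 0.169]
contact_force: [-1.3, 0.0, 9.9]
opening: 0.26
```

Request:
servo_tool(
  rows=[
    [[0, 0, -0.1], 0, 1.5],
    [[0, 0, 0], 0, 1.5],
    [[0, 0, 0], 0, 1.5],
  ],
)

```text
clock: 16.42
eef_pos: [452.6, -45.3, 138.4]
tcp_rot: [3.141, -0.002, 0.169]
contact_force: [-2.0, 1.2, 18.5]
opening: 0.265
```

The force jumped from 2.5 to 18.5 N within about 2 mm, so the button is against its stop. Withdrawing and checking.

Request:
servo_tool(
  rows=[
    [[0, 0, 0.5], 0, 1.5],
    [[0, 0, 1.0], 0, 1.5],
    [[0, 0, 2.0], 0, 1.5],
    [[0, 0, 3.5], 0, 1.5],
    [[0, 0, 0], 0, 1.5],
  ],
)

```text
clock: 16.83
eef_pos: [454.3, -45.6, 212.2]
tcp_rot: [3.14, -0.006, 0.169]
contact_force: [1.5, -0.5, 0.1]
opening: 0.26
```

```bash
python3 - <<'E'
from h import *
s=r.sense(); print(s["eef_pos"],s["tcp_rot"],s["contact_force"])
c=cam("wrist"); save(c,"w13.png")
c=cam("side"); save(c,"sd13.png",(220,170,400,300),4)
E
```

```text
[454.25161146 -45.55316934 212.22159302] [ 3.13979759 -0.00633238  0.16878023] [ 1.48587185 -0.50371009  0.10188158]
```

View pics/w13.png

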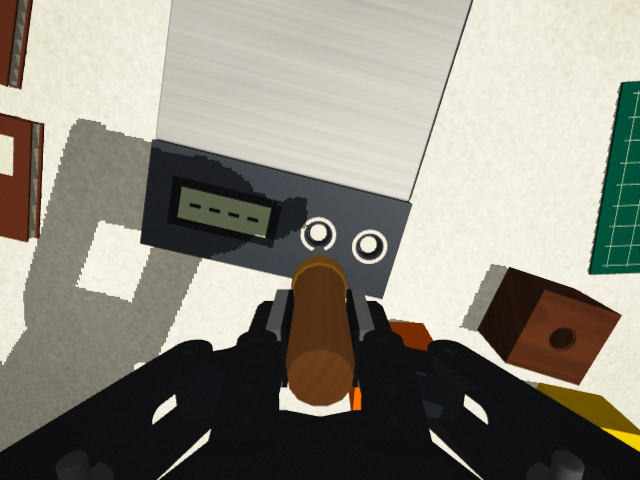

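View pics/sd13.png

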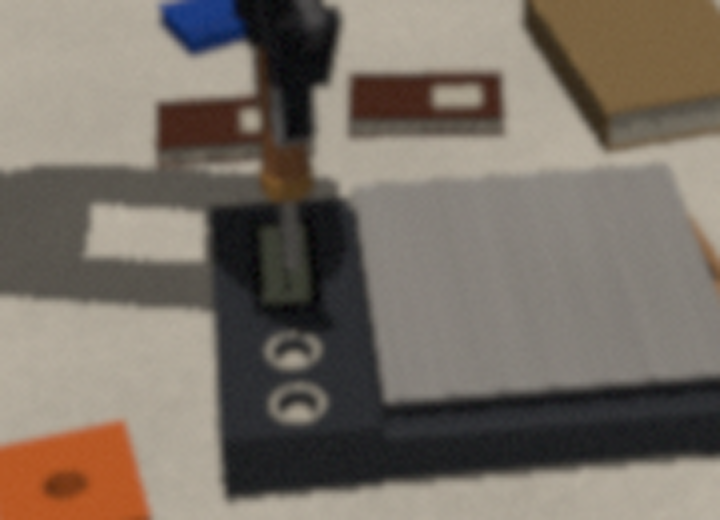

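Request:
servo_tool(
  rows=[
    [[-0.8, -3.4, 0], 0, 1.5],
    [[-0.8, -3.4, 0], 0, 1.5],
    [[-0.8, -3.4, 0], 0, 1.5],
    [[-0.8, -3.4, 0], 0, 1.5],
    [[-0.8, -3.4, 0], 0, 1.5],
  ],
)

```text
clock: 17.35
eef_pos: [410.2, -216.2, 206.1]
tcp_rot: [-3.14, 0.002, 0.169]
contact_force: [1.2, 0.0, -0.9]
opening: 0.265
```

Request:
servo_tool(
  rows=[
    [[-0.8, -3.4, 0], 0, 1.5],
    [[-0.5, -2.3, 0], 0, 1.5],
    [[0, 0, 0], 0, 1.5],
    [[0, 0, 0], 0, 1.5],
    [[0, 0, 0], 0, 1.5],
  ],
)

```text
clock: 17.77
eef_pos: [398.0, -271.5, 206.2]
tcp_rot: [-3.14, 0.001, 0.168]
contact_force: [-0.1, 0.3, -0.1]
opening: 0.261
```

Request:
servo_tool(
  rows=[
    [[0, -0.1, -2.0], 0, 1.5],
    [[0, 0, -1.5], 0, 1.5],
    [[0, 0, -1.5], 0, 1.5],
    [[0, 0, -1.0], 0, 1.5],
    [[0, 0, 0], 0, 1.5],
  ],
)

```text
clock: 18.18
eef_pos: [397.7, -271.4, 145.2]
tcp_rot: [-3.139, 0.003, 0.17]
contact_force: [-0.5, -0.3, -1.0]
opening: 0.264
```

Request:
servo_tool(
  rows=[
    [[0, 0, -1.5], 0, 1.5],
    [[0, 0, -1.5], 0, 1.5],
    [[0, 0, -0.3], 0, 1.5],
    [[0, 0, 0], 0, 1.5],
  ],
)

```text
clock: 18.52
eef_pos: [398.4, -272.6, 114.0]
tcp_rot: [-3.14, 0.001, 0.169]
contact_force: [-0.5, -0.4, 0.0]
opening: 0.266
```

Request:
servo_tool(
  rows=[
    [[0, 0, -0.3], 0, 1.5],
    [[0, 0, -0.15], 0, 1.5],
    [[0, 0, 0], 0, 1.5],
  ],
)

```text
clock: 18.77
eef_pos: [399.0, -273.4, 110.2]
tcp_rot: [3.141, -0.001, 0.169]
contact_force: [-0.3, -0.6, -0.5]
opening: 0.261
```

Request:
servo_tool(
  rows=[
    [[0, 0, -0.1], 0, 1.5],
    [[0, 0, 0], 0, 1.5],
  ],
)

```text
clock: 18.93
eef_pos: [398.8, -273.4, 109.1]
tcp_rot: [3.141, -0.0, 0.169]
contact_force: [-0.6, -0.4, -0.9]
opening: 0.266
```

Request:
servo_tool(
  rows=[
    [[0, 0, -0.1], 0, 1.5],
    [[0, 0, 0], 0, 1.5],
  ],
)

```text
clock: 19.1
eef_pos: [398.9, -273.4, 108.7]
tcp_rot: [3.141, -0.0, 0.169]
contact_force: [-2.8, 2.8, 9.8]
opening: 0.262
```

Request:
servo_tool(
  rows=[
    [[0, 0, -0.1], 0, 1.5],
    [[0, 0, 0], 0, 1.5],
  ],
)

```text
clock: 19.27
eef_pos: [399.1, -273.5, 108.6]
tcp_rot: [3.141, -0.001, 0.169]
contact_force: [-5.1, 4.1, 23.7]
opening: 0.259
```

Seated (9.8 N, then 23.7 N at unchanged height). Backing off slightly and releasing.

Request:
servo_tool(
  rows=[
    [[0, 0, 0.15], 0, 1.5],
    [[0, 0, 0], 0, 1.5],
    [[0, 0, 0], 0, 6.0],
    [[0, 0, 0], 0, 7.0],
    [[0, 0, 0], 0, 7.0],
  ],
)

```text
clock: 19.68
eef_pos: [398.6, -273.2, 108.1]
tcp_rot: [-3.141, 0.0, 0.169]
contact_force: [-0.3, 0.2, -0.5]
opening: 0.677
```

Request:
servo_tool(
  rows=[
    [[0, 0, 0], 0, 7.0],
    [[0, 0, 1.0], 0, 7.0],
    [[0, 0, 3.5], 0, 7.0],
    [[0, 0, 4.0], 0, 7.0],
    [[0, 0, 3.0], 0, 7.0],
  ],
)

```text
clock: 20.1
eef_pos: [398.8, -273.4, 226.2]
tcp_rot: [3.141, -0.001, 0.169]
contact_force: [0.6, -1.0, 0.8]
opening: 0.818
```

```bash
python3 - <<'E'
from h import *
s=r.sense(); print(s["eef_pos"],s["tcp_rot"],s["contact_force"],s["qpos"])
c=cam("wrist"); save(c,"w14.png")
Q=pts(c).reshape(-1,3)
h=Q[(Q[:,2]>139)&(Q[:,2]<150)&(np.abs(Q[:,0]-397)<25)&(np.abs(Q[:,1]+271)<25)]; print(len(h), h[:,2].mean(),cv2.minAreaRect(h[:,:2].astype(np.float32)))
c=cam("scene"); save(c,"s14.png"); np.savez("s14.npz",**c)
E
```

```text
[ 398.84585707 -273.36580092  226.23107727] [ 3.14095541e+00 -6.57309321e-04  1.68797485e-01] [ 0.6407857  -1.00768046  0.77126839] [-6.03958530e-01  1.49185249e-01  1.94532622e+00  3.02403908e-06
  1.04616569e+00  7.98039008e-01]
901 143.53606871967824 ((397.04766845703125, -272.5055847167969), (21.11688995361328, 21.07587432861328), 71.33807373046875)
```

View pics/s14.png

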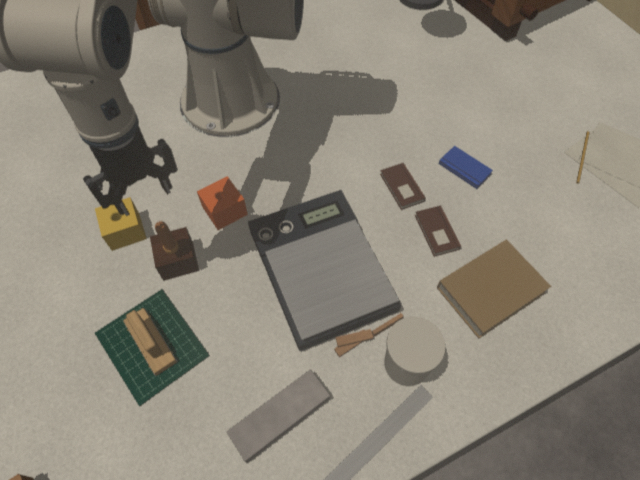

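View pics/w14.png

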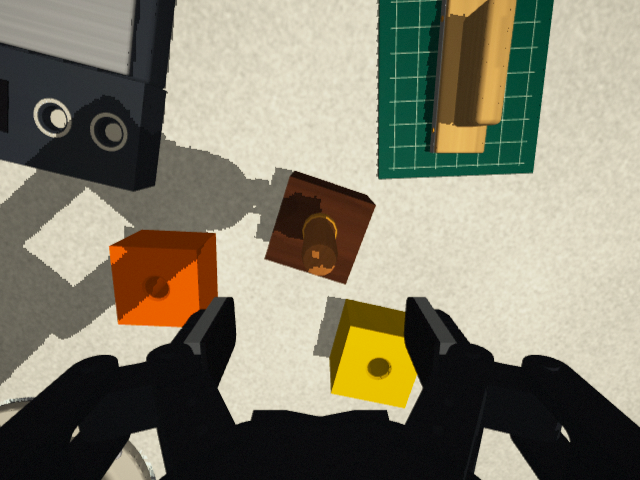

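Request:
servo_tool(
  rows=[
    [[0, 3.8, 0], 0, 8.5],
    [[0, 4.0, 0], 0, 8.5],
    [[0, 4.0, 0], -0.05, 8.5],
    [[0, 4.0, 0], -0.05, 8.5],
    [[0, 4.0, 0], -0.05, 8.5],
  ],
)

```text
clock: 20.62
eef_pos: [397.9, -73.7, 223.4]
tcp_rot: [-3.141, 0.0, 0.015]
contact_force: [1.3, 0.5, -0.4]
opening: 0.995
```

Request:
servo_tool(
  rows=[
    [[0, 4.0, 0], -0.05, 8.5],
    [[0, 4.0, 0], -0.05, 8.5],
    [[0.2, 4.0, 0], 0, 8.5],
    [[0.2, 4.0, 0], 0, 8.5],
    [[0.3, 4.0, 0], 0, 8.5],
  ],
)

```text
clock: 21.03
eef_pos: [404.8, 126.6, 223.5]
tcp_rot: [3.142, -0.0, -0.081]
contact_force: [1.2, 0.2, 0.0]
opening: 0.991
```

Request:
servo_tool(
  rows=[
    [[0.3, 4.0, 0], 0, 8.5],
    [[0.3, 3.8, 0], 0, 8.5],
    [[0, 0, 0], 0, 8.5],
    [[0, 0, 0], 0, 8.5],
  ],
)

```text
clock: 21.37
eef_pos: [411.2, 204.3, 223.1]
tcp_rot: [3.141, 0.001, -0.077]
contact_force: [-1.0, -0.4, 0.0]
opening: 0.996
```

```bash
python3 - <<'E'
from h import *
s=r.sense(); print(s["eef_pos"],s["tcp_rot"],s["contact_force"],s["qpos"])
c=cam("wrist"); save(c,"w15.png"); np.savez("w15.npz",**c)
E
```

```text
[411.23517787 204.34886975 223.08948922] [ 3.14121002e+00  5.98757811e-04 -7.73566606e-02] [-0.97380044 -0.35728055  0.02173091] [ 4.57927076e-01  1.14648002e-01  1.99429051e+00 -2.75881674e-05
  1.03336432e+00  2.10609408e+00]
```

View pics/w15.png

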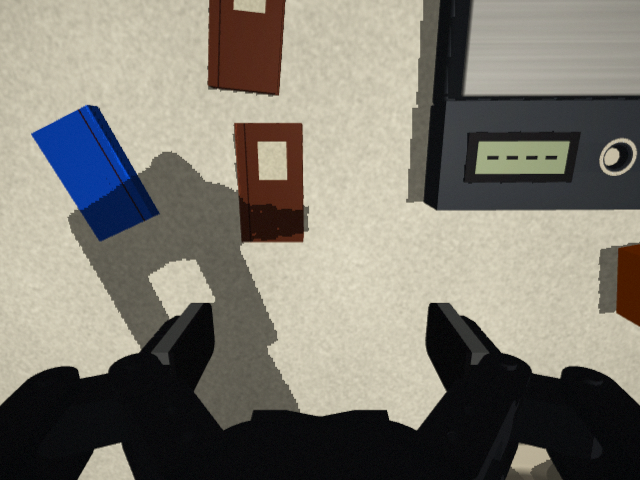

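```bash
python3 - <<'E'
from h import *
c=dict(np.load("w15.npz"))
save(c,"w15c.png",(180,0,330,260),2.3)
b=np.array([px(c,u,v,16) for u,v in [(234,123),(302,123),(303,241),(242,241)]]); print(np.round(b,1),b.mean(0),np.linalg.norm(b-np.roll(b,1,0),axis=1))
Q=pts(c)
q=Q[110:250,220:320].reshape(-1,3);q=q[(q[:,2]>11)&(q[:,2]<21)]
r_=cv2.minAreaRect(q[:,:2].astype(np.float32)); print(r_,np.median(q[:,2]))
q=Q[0:105,195:300].reshape(-1,3);q=q[(q[:,2]>11)&(q[:,2]<21)]
r_=cv2.minAreaRect(q[:,:2].astype(np.float32)); print(r_,np.median(q[:,2]))
E
```

```text
[[501.3 274.2  16. ]
 [496.6 214.   16. ]
 [388.1 222.9  16. ]
 [392.7 282.   16. ]] [444.67197754 248.30165794  16.        ] [108.84366792  60.4263966  108.86345433  59.2891065 ]
((444.31732177734375, 249.13467407226562), (60.29423904418945, 109.85691833496094), 85.54533386230469) 15.828467484850336
((563.16455078125, 257.20550537109375), (60.58286666870117, 71.08392333984375), 79.72727966308594) 15.75613726812054
```

View pics/w15c.png

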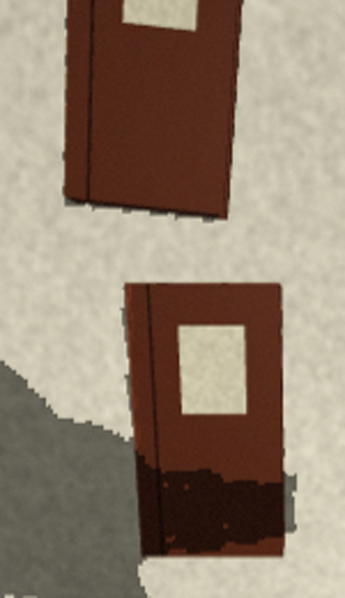

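Request:
servo_tool(
  rows=[
    [[1.7, 2.2, 0], 0, 8.5],
    [[1.7, 2.2, 0], 0, 8.5],
    [[0, 0, -3.0], 0, 8.5],
    [[0, 0, -4.0], 0, 8.5],
    [[0, 0, -4.0], 0, 8.5],
  ],
)

```text
clock: 21.83
eef_pos: [446.6, 245.6, 113.0]
tcp_rot: [-3.14, -0.002, -0.083]
contact_force: [0.2, 0.7, -0.4]
opening: 0.996
```

Request:
servo_tool(
  rows=[
    [[0, 0, -4.0], 0, 8.5],
    [[0, 0, -3.0], 0, 8.5],
    [[0, 0, 0], 0, 8.5],
    [[0, 0, 0], 0, 8.5],
  ],
)

```text
clock: 22.17
eef_pos: [444.7, 244.8, 42.6]
tcp_rot: [3.139, 0.003, -0.083]
contact_force: [0.4, -0.4, 0.4]
opening: 0.996
```

Request:
servo_tool(
  rows=[
    [[0.1, 0.3, -1.0], 0, 8.5],
    [[0, 0, -1.3], 0, 8.5],
    [[0, 0, -0.7], 0, 8.5],
    [[0, 0, 0], 0, 8.5],
    [[0, 0, 0], 0, 8.5],
  ],
)

```text
clock: 22.58
eef_pos: [447.2, 249.9, 14.1]
tcp_rot: [-3.141, -0.001, -0.081]
contact_force: [-1.3, -0.2, -0.5]
opening: 0.994
```

```bash
python3 - <<'E'
from h import *
s=r.sense(); print(s["eef_pos"],s["tcp_rot"],s["contact_force"])
c=cam("wrist"); save(c,"w16.png")
c=cam("side"); save(c,"sd16.png",(220,140,400,260),4)
E
```

```text
[447.19033082 249.9281626   14.14266805] [-3.14100859e+00 -8.80077710e-04 -8.13086231e-02] [-1.34766573 -0.16731314 -0.50391279]
```

View pics/w16.png

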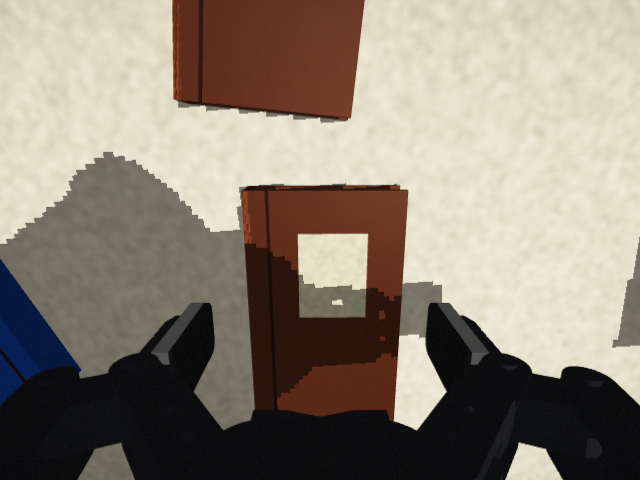

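View pics/sd16.png

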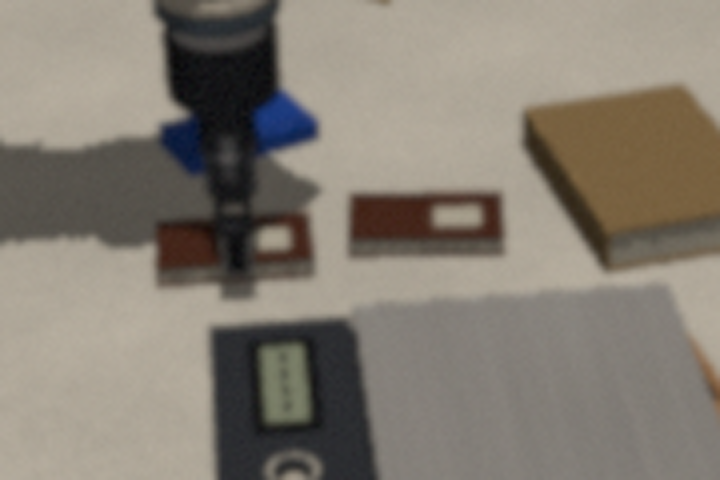

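Request:
servo_tool(
  rows=[
    [[0, 0, -0.3], 0, 8.5],
    [[0, 0, 0], 0, 8.5],
    [[0, 0, 0], 0, 5.5],
    [[0, 0, 0], 0, 5.5],
    [[0, 0, 0], 0, 5.5],
  ],
  squeeze=40,
)

```text
clock: 23.1
eef_pos: [446.7, 249.8, 10.6]
tcp_rot: [3.142, 0.0, -0.081]
contact_force: [-1.2, -1.1, 3.0]
opening: 0.688
```

Request:
servo_tool(
  rows=[
    [[0, 0, 0], 0, 5.5],
    [[0, 0, 0], 0, 5.5],
    [[0, 0, 0], 0, 5.5],
    [[0, 0, 0], 0, 5.5],
  ],
)

```text
clock: 23.43
eef_pos: [446.7, 249.8, 10.6]
tcp_rot: [-3.142, 0.0, -0.081]
contact_force: [-1.9, -0.5, 6.1]
opening: 0.691
```

```bash
python3 - <<'E'
from h import *
s=r.sense(); print(s["eef_pos"],s["tcp_rot"],s["contact_force"],s["opening"]*85)
c=cam("wrist"); save(c,"w17.png")
E
```

```text
[446.67266386 249.75756679  10.59276566] [-3.14156203e+00  3.46915099e-05 -8.12220782e-02] [-1.90882011 -0.53420301  6.1151668 ] 58.723891582544134
```

View pics/w17.png

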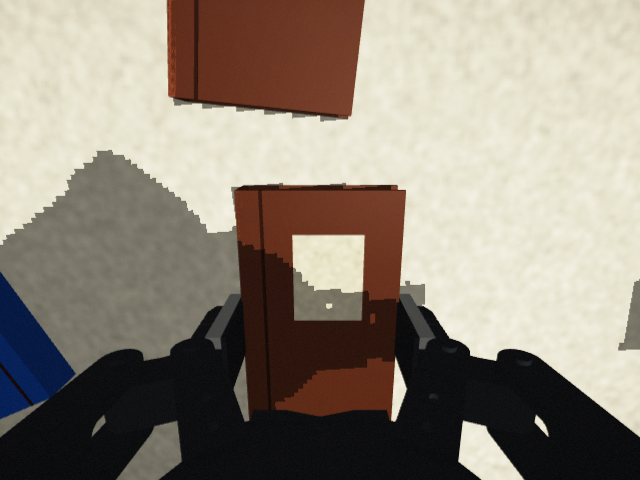

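Request:
servo_tool(
  rows=[
    [[0, 0, 1.5], 0, 5.5],
    [[0, 0, 3.5], 0, 5.5],
    [[0, 0, 4.0], 0, 5.5],
    [[1.0, -1.5, 3.0], 0, 5.5],
    [[1.9, -3.3, 0], 0, 5.5],
  ],
)

```text
clock: 23.9
eef_pos: [478.2, 204.8, 136.0]
tcp_rot: [-3.137, -0.007, -0.078]
contact_force: [2.3, 0.4, -1.2]
opening: 0.688
```

Request:
servo_tool(
  rows=[
    [[1.9, -3.3, 0], 0, 5.5],
    [[1.9, -3.3, 0], 0, 5.5],
    [[1.9, -3.3, 0], 0, 5.5],
    [[1.9, -3.3, 0], 0, 5.5],
    [[1.9, -3.3, 0], 0, 5.5],
  ],
)

```text
clock: 24.32
eef_pos: [571.1, 34.9, 130.3]
tcp_rot: [-3.142, 0.0, -0.081]
contact_force: [-0.0, 0.3, -0.6]
opening: 0.687
```

Request:
servo_tool(
  rows=[
    [[1.9, -3.3, 0], 0, 5.5],
    [[1.0, -2.0, 0], 0, 5.5],
    [[0, 0, 0], 0, 5.5],
    [[0, 0, 0], 0, 5.5],
  ],
)

```text
clock: 24.65
eef_pos: [599.6, -17.3, 129.9]
tcp_rot: [-3.141, 0.001, -0.084]
contact_force: [-0.6, 0.6, -1.4]
opening: 0.69
```

Request:
servo_tool(
  rows=[
    [[0, 0, -2.0], 0, 5.5],
    [[0, 0, -2.5], 0, 5.5],
    [[0, 0, -0.8], 0, 5.5],
    [[0, 0, 0], 0, 5.5],
    [[0, 0, 0], 0, 5.5],
  ],
)

```text
clock: 25.07
eef_pos: [599.1, -15.4, 77.3]
tcp_rot: [-3.142, 0.001, -0.08]
contact_force: [-0.2, 0.3, 0.2]
opening: 0.691
```

Request:
servo_tool(
  rows=[
    [[0, 0, -0.2], 0, 5.5],
    [[0, 0, 0], 0, 5.5],
  ],
)

```text
clock: 25.23
eef_pos: [600.3, -15.9, 76.2]
tcp_rot: [-3.141, -0.002, -0.081]
contact_force: [-1.1, -0.6, -1.6]
opening: 0.686
```

Request:
servo_tool(
  rows=[
    [[0, -0.15, -0.2], 0, 5.5],
    [[0, 0, -0.1], 0, 5.5],
    [[0, 0, 0], 0, 5.5],
  ],
)

```text
clock: 25.48
eef_pos: [600.0, -17.9, 72.7]
tcp_rot: [-3.142, -0.001, -0.081]
contact_force: [0.6, -1.0, -0.0]
opening: 0.685
```

Request:
servo_tool(
  rows=[
    [[0, 0, -0.1], 0, 5.5],
    [[0, 0, 0], 0, 5.5],
  ],
)

```text
clock: 25.65
eef_pos: [600.0, -17.9, 72.6]
tcp_rot: [-3.142, -0.001, -0.081]
contact_force: [-3.8, -0.8, 12.1]
opening: 0.695
```

Request:
servo_tool(
  rows=[
    [[0, 0, 0.05], 0, 5.5],
    [[0, 0, 0], 0, 8.5],
    [[0, 0, 0], 0, 8.5],
    [[0, 0, 0], 0, 8.5],
    [[0, 0, 0], 0, 8.5],
  ],
)

```text
clock: 26.07
eef_pos: [599.6, -17.8, 71.6]
tcp_rot: [3.142, 0.0, -0.081]
contact_force: [0.3, -0.6, 0.2]
opening: 0.996
```

Request:
servo_tool(
  rows=[
    [[0, 0, 2.0], 0, 8.5],
    [[0, 0, 3.5], 0, 8.5],
    [[0, 0, 3.5], 0, 8.5],
    [[0, 1.5, 3.0], 0, 8.5],
    [[-0.8, 3.5, 0], 0, 8.5],
  ],
)

```text
clock: 26.48
eef_pos: [596.3, 30.3, 198.2]
tcp_rot: [-3.141, -0.011, -0.084]
contact_force: [1.5, 0.4, 0.5]
opening: 0.993
```

Request:
servo_tool(
  rows=[
    [[-0.8, 3.8, 0], 0, 8.5],
    [[-0.8, 3.8, 0], 0, 8.5],
    [[-0.8, 3.8, 0], 0, 8.5],
    [[-0.8, 3.8, 0], 0, 8.5],
    [[-0.5, 3.8, 0], 0, 8.5],
  ],
)

```text
clock: 26.9
eef_pos: [553.6, 223.9, 191.8]
tcp_rot: [3.141, 0.0, -0.081]
contact_force: [0.7, -0.1, 0.2]
opening: 0.99
```

```bash
python3 - <<'E'
from h import *
s=r.sense(); print(s["eef_pos"],s["tcp_rot"],s["contact_force"])
c=cam("wrist"); save(c,"w18.png"); np.savez("w18.npz",**c)
c=cam("scene"); save(c,"s18.png"); np.savez("s18.npz",**c)
E
```

```text
[553.59962919 223.8697303  191.76435621] [ 3.14148812e+00  3.16313772e-04 -8.13634825e-02] [ 0.72907532 -0.14661909  0.16333034]
```

View pics/w18.png

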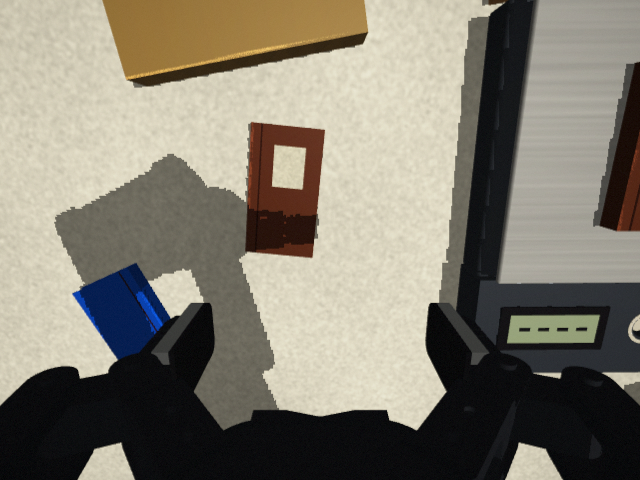

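View pics/s18.png

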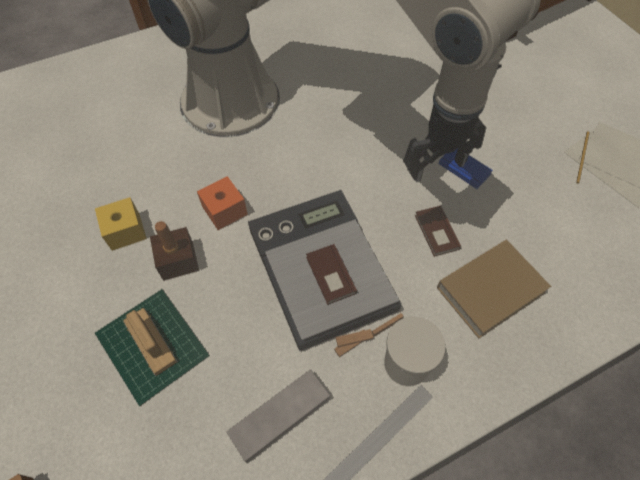

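Book A lies in the middle of the pan; book B is at wrist pixels (285,190), unmoved. Measuring both.

```bash
python3 - <<'E'
from h import *
c=dict(np.load("w18.npz"))
b=np.array([px(c,u,v,16) for u,v in [(250,122),(325,129),(313,257),(246,250)]]); print(np.round(b,1),b.mean(0),np.linalg.norm(b-np.roll(b,1,0),axis=1))
Q=pts(c)
q=Q[110:265,235:335].reshape(-1,3);q=q[(q[:,2]>11)&(q[:,2]<21)]
r_=cv2.minAreaRect(q[:,:2].astype(np.float32)); print(r_,np.median(q[:,2]), np.radians(r_[2]-90))
d=dict(np.load("s18.npz"));Q=pts(d)
q=Q[235:310,295:365].reshape(-1,3);q=q[(q[:,2]>74)&(q[:,2]<84)]
r_=cv2.minAreaRect(q[:,:2].astype(np.float32)); print("on pan",r_,np.median(q[:,2]), np.radians(r_[2]-90))
E
```

```text
[[641.8 273.6  16. ]
 [631.5 213.8  16. ]
 [523.7 232.9  16. ]
 [535.  291.7  16. ]] [582.97583359 252.99411225  16.        ] [108.23632915  60.7079757  109.49665191  59.84974511]
((582.3184814453125, 253.70901489257812), (60.08449935913086, 110.28468322753906), 79.653564453125) 15.8655858026641 -0.18057936613834885
on pan ((600.1162719726562, -17.407421112060547), (60.85144805908203, 111.51100158691406), 85.25057220458984) 78.13868364025018 -0.08289315261564285
```

Request:
servo_tool(
  rows=[
    [[1.5, 1.5, 0], -0.05, 8.5],
    [[1.5, 1.5, 0], -0.05, 8.5],
    [[0, 0, -3.0], 0, 8.5],
    [[0, 0, -4.0], 0, 8.5],
    [[0, 0, -4.0], 0, 8.5],
  ],
)

```text
clock: 27.42
eef_pos: [585.8, 252.3, 81.5]
tcp_rot: [-3.14, -0.003, -0.181]
contact_force: [0.6, -0.5, -0.7]
opening: 0.99
```

Request:
servo_tool(
  rows=[
    [[0, 0, -3.0], 0, 8.5],
    [[0, 0, -1.5], 0, 8.5],
    [[0, 0, 0], 0, 8.5],
    [[0, 0, 0], 0, 8.5],
  ],
)

```text
clock: 27.75
eef_pos: [584.3, 251.6, 36.1]
tcp_rot: [3.14, 0.002, -0.181]
contact_force: [0.1, 0.2, 0.8]
opening: 0.998
```

Request:
servo_tool(
  rows=[
    [[0, 0.1, -1.3], 0, 8.5],
    [[0, 0, -1.2], 0, 8.5],
    [[0, 0, 0], 0, 8.5],
    [[0, 0, 0], 0, 8.5],
  ],
)

```text
clock: 28.08
eef_pos: [584.4, 253.1, 11.4]
tcp_rot: [3.141, 0.001, -0.181]
contact_force: [-0.3, -0.3, -0.3]
opening: 0.995
```

Request:
servo_tool(
  rows=[
    [[0, 0, 0], 0, 5.5],
    [[0, 0, 0], 0, 5.5],
    [[0, 0, 0], 0, 5.5],
    [[0, 0, 0], 0, 5.5],
    [[0, 0, 0], 0, 5.5],
  ],
  squeeze=40,
)

```text
clock: 28.5
eef_pos: [585.2, 253.5, 12.7]
tcp_rot: [-3.141, -0.001, -0.181]
contact_force: [-0.9, -0.4, 5.7]
opening: 0.685
```

Request:
servo_tool(
  rows=[
    [[0, 0, 0], 0, 5.5],
    [[0, 0, 0], 0, 5.5],
  ],
)

```text
clock: 28.67
eef_pos: [585.2, 253.5, 12.7]
tcp_rot: [-3.141, -0.001, -0.181]
contact_force: [-1.4, -0.9, 6.5]
opening: 0.684
```

```bash
python3 - <<'E'
from h import *
s=r.sense(); print(s["eef_pos"],s["tcp_rot"],s["contact_force"],s["opening"]*85)
c=cam("wrist"); save(c,"w19.png")
E
```

```text
[585.2001504  253.48610259  12.65210156] [-3.14088055e+00 -1.01329233e-03 -1.81222071e-01] [-1.39489421 -0.86608382  6.52423552] 58.12995637350103
```

View pics/w19.png

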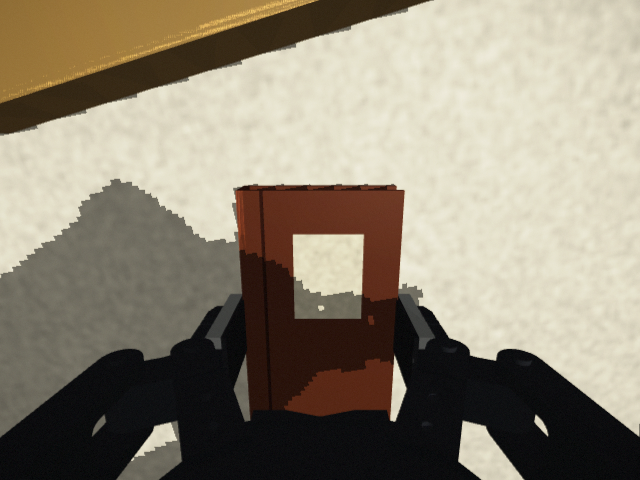

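Request:
servo_tool(
  rows=[
    [[0, 0, 1.5], 0, 5.5],
    [[0, 0, 3.5], 0, 5.5],
    [[0, 0, 4.0], 0, 5.5],
    [[0, -1.5, 3.5], 0.05, 5.5],
    [[0.2, -3.2, 1.0], 0.05, 5.5],
  ],
)

```text
clock: 29.13
eef_pos: [589.4, 209.4, 152.7]
tcp_rot: [-3.137, -0.008, -0.076]
contact_force: [1.2, 0.1, -0.8]
opening: 0.688
```

Request:
servo_tool(
  rows=[
    [[0.2, -3.5, 0], 0, 5.5],
    [[0.2, -3.5, 0], 0, 5.5],
    [[0.2, -3.5, 0], 0, 5.5],
    [[0.2, -3.5, 0], 0, 5.5],
    [[0.2, -3.5, 0], 0, 5.5],
  ],
)

```text
clock: 29.55
eef_pos: [596.4, 29.6, 147.0]
tcp_rot: [-3.142, -0.0, -0.081]
contact_force: [1.3, 0.0, -0.0]
opening: 0.684
```

Request:
servo_tool(
  rows=[
    [[0.2, -3.5, 0], 0, 5.5],
    [[0.1, -1.4, 0], 0, 5.5],
    [[0, 0, 0], 0, 5.5],
    [[0, 0, 0], 0, 5.5],
  ],
)

```text
clock: 29.88
eef_pos: [599.6, -18.2, 146.7]
tcp_rot: [-3.141, 0.0, -0.083]
contact_force: [-0.0, -0.1, -1.5]
opening: 0.685
```

Request:
servo_tool(
  rows=[
    [[0, 0, -2.0], 0, 5.5],
    [[0, 0, -2.0], 0, 5.5],
    [[0, 0, -1.0], 0, 5.5],
    [[0, 0, 0], 0, 5.5],
    [[0, 0, 0], 0, 5.5],
  ],
)

```text
clock: 30.3
eef_pos: [599.4, -16.7, 96.5]
tcp_rot: [-3.142, 0.001, -0.08]
contact_force: [0.5, 0.7, -1.2]
opening: 0.688
```

```bash
python3 - <<'E'
from h import *
s=r.sense(); print(s["eef_pos"],s["tcp_rot"],s["contact_force"],s["opening"]*85)
c=cam("side"); save(c,"sd20.png",(260,180,440,300),4)
E
```

```text
[599.36128745 -16.73725498  96.49222021] [-3.14152018e+00  1.33303639e-03 -8.00742443e-02] [ 0.49804644  0.71469413 -1.18864923] 58.457293649168584
```

View pics/sd20.png

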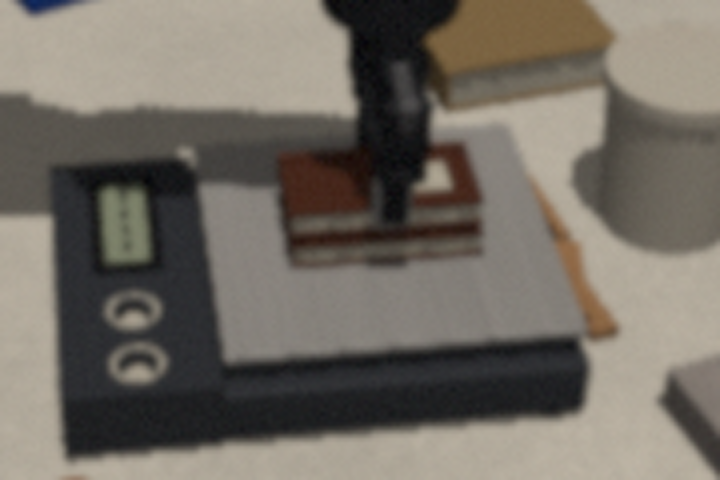

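Book B is aligned above book A. Lowering the last millimetres.

Request:
servo_tool(
  rows=[
    [[0, -0.1, -0.3], 0, 5.5],
    [[0, 0, -0.15], 0, 5.5],
    [[0, 0, 0], 0, 5.5],
    [[0, 0, 0], 0, 5.5],
  ],
)

```text
clock: 30.68
eef_pos: [599.9, -18.8, 92.6]
tcp_rot: [-3.142, -0.0, -0.081]
contact_force: [-0.0, -0.5, -1.0]
opening: 0.69
```

Request:
servo_tool(
  rows=[
    [[0, 0, -0.1], 0, 5.5],
    [[0, 0, 0], 0, 5.5],
  ],
)

```text
clock: 30.85
eef_pos: [599.7, -18.8, 91.3]
tcp_rot: [-3.142, -0.0, -0.081]
contact_force: [0.5, 0.9, -0.7]
opening: 0.683
```

Request:
servo_tool(
  rows=[
    [[0, 0, -0.1], 0, 5.5],
    [[0, 0, 0], 0, 5.5],
  ],
)

```text
clock: 31.02
eef_pos: [599.8, -18.8, 90.7]
tcp_rot: [-3.142, -0.0, -0.081]
contact_force: [-1.8, -0.2, 4.8]
opening: 0.687
```

Contact (4.8 N). Releasing, lifting, and heading for the stylus.

Request:
servo_tool(
  rows=[
    [[0, 0, 0], 0, 8.5],
    [[0, 0, 0], 0, 8.5],
    [[0, 0, 0], 0, 8.5],
    [[0, 0, 0], 0, 8.5],
  ],
)

```text
clock: 31.35
eef_pos: [599.7, -18.7, 90.2]
tcp_rot: [3.142, 0.0, -0.081]
contact_force: [-0.4, -0.3, 0.5]
opening: 0.995
```

Request:
servo_tool(
  rows=[
    [[0, 0, 2.0], 0, 8.5],
    [[0, 0, 3.5], 0, 8.5],
    [[0, 0, 3.5], 0, 8.5],
    [[-1.0, -1.0, 3.0], 0.05, 8.5],
    [[-2.5, -2.5, 0], 0.05, 7],
  ],
)

```text
clock: 31.77
eef_pos: [570.2, -52.7, 216.7]
tcp_rot: [3.141, -0.012, 0.023]
contact_force: [1.0, -1.5, 1.3]
opening: 0.881
```

Request:
servo_tool(
  rows=[
    [[-2.5, -3.2, 0], 0.05, 7],
    [[-2.5, -3.2, 0], 0.05, 7],
    [[-2.5, -3.2, 0], 0.05, 7],
    [[-2.5, -3.2, 0], 0, 7],
    [[-2.5, -3.2, 0], 0, 7],
  ],
)

```text
clock: 32.18
eef_pos: [438.3, -214.8, 210.4]
tcp_rot: [3.141, -0.0, 0.17]
contact_force: [0.2, 0.0, -0.1]
opening: 0.821
```

Request:
servo_tool(
  rows=[
    [[-2.5, -3.2, 0], 0, 7],
    [[-1.5, -2.7, 0], 0, 7],
    [[0, 0, 0], 0, 7],
    [[0, 0, 0], 0, 7],
  ],
)

```text
clock: 32.52
eef_pos: [398.9, -274.0, 210.4]
tcp_rot: [3.141, -0.0, 0.165]
contact_force: [0.8, 0.6, 0.7]
opening: 0.817
```

```bash
python3 - <<'E'
from h import *
s=r.sense(); print(s["eef_pos"],s["tcp_rot"],s["contact_force"])
c=cam("wrist"); save(c,"w21.png")
Q=pts(c).reshape(-1,3)
h=Q[(Q[:,2]>139)&(Q[:,2]<150)&(np.abs(Q[:,0]-397)<25)&(np.abs(Q[:,1]+271)<25)]; print(len(h), h[:,2].mean(),cv2.minAreaRect(h[:,:2].astype(np.float32)))
d=cam("scene"); save(d,"s21.png"); Q=pts(d)
q=Q[225:310,295:365].reshape(-1,3)
for lo,hi in ((89,100),(74,84)):
  p=q[(q[:,2]>lo)&(q[:,2]<hi)]; print(len(p),cv2.minAreaRect(p[:,:2].astype(np.float32)),np.median(p[:,2]))
E
```

```text
[ 398.89303622 -273.9509895   210.36196393] [ 3.14149012e+00 -2.68297734e-04  1.65405143e-01] [0.76737293 0.63204708 0.73258588]
1036 143.46520033987736 ((396.9482421875, -272.4909973144531), (20.9592342376709, 21.141382217407227), 30.902551651000977)
1658 ((599.6116943359375, -18.2547607421875), (60.9765510559082, 111.51927185058594), 85.29094696044922) 94.00659121358177
150 ((609.67626953125, -40.880828857421875), (125.5997314453125, 51.70780944824219), 22.81572151184082) 79.89827743453907
```

View pics/s21.png

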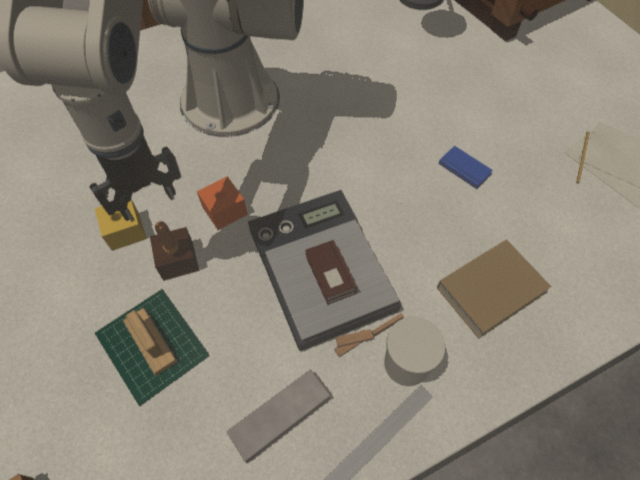

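View pics/w21.png

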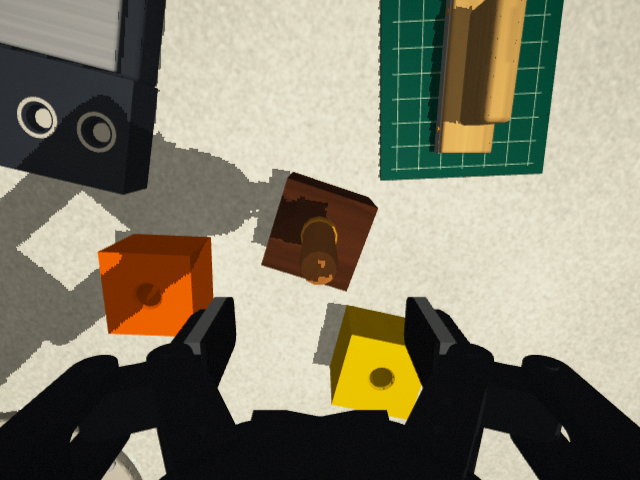

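The pile is centred and its top is at z=94 (two books of 16 on the 62 pan). Picking up the stylus again.

Request:
servo_tool(
  rows=[
    [[0, 0.1, -2.5], 0, 7.0],
    [[0, 0, -3.5], 0, 7.0],
    [[0, 0, -3.5], 0, 7.0],
    [[0, 0, -0.7], 0, 7.0],
    [[0, 0, 0], 0, 7.0],
  ],
)

```text
clock: 33.03
eef_pos: [398.8, -269.8, 106.4]
tcp_rot: [-3.138, 0.004, 0.17]
contact_force: [-0.0, -0.3, 0.4]
opening: 0.822
```

Request:
servo_tool(
  rows=[
    [[0, 0, 0], 0, 1.5],
    [[0, 0, 0], 0, 1.5],
    [[0, 0, 0], 0, 1.5],
    [[0, 0, 0], 0, 1.5],
    [[0, 0, 0], 0, 1.5],
  ],
  squeeze=70,
)

```text
clock: 33.45
eef_pos: [400.7, -272.4, 109.9]
tcp_rot: [3.14, -0.002, 0.169]
contact_force: [-1.4, 1.2, 7.1]
opening: 0.267
```

Request:
servo_tool(
  rows=[
    [[0, 0, 0], 0, 1.5],
    [[0, 0, 0], 0, 1.5],
    [[0, 0, 0], 0, 1.5],
    [[0, 0, 0], 0, 1.5],
  ],
)

```text
clock: 33.78
eef_pos: [400.7, -272.4, 109.9]
tcp_rot: [3.14, -0.002, 0.169]
contact_force: [-0.2, 1.5, 7.8]
opening: 0.268
```

Request:
servo_tool(
  rows=[
    [[0, 0, 1.5], 0, 1.5],
    [[0, 0, 3.0], 0, 1.5],
    [[0, 0, 3.0], 0, 1.5],
    [[0, 0, 2.2], 0, 1.5],
    [[0, 0, 0], 0, 1.5],
  ],
)

```text
clock: 34.2
eef_pos: [402.0, -273.4, 210.5]
tcp_rot: [3.136, -0.006, 0.169]
contact_force: [1.3, 0.6, 0.2]
opening: 0.264
```

Request:
servo_tool(
  rows=[
    [[0.9, 3.5, 0], 0, 1.5],
    [[0.9, 3.5, 0], 0, 1.5],
    [[0.9, 3.5, 0], 0, 1.5],
    [[0.9, 3.5, 0], 0, 1.5],
    [[0.9, 3.5, 0], 0, 1.5],
  ],
)

```text
clock: 34.62
eef_pos: [444.6, -95.3, 205.4]
tcp_rot: [3.141, -0.001, 0.168]
contact_force: [0.5, -0.0, -1.1]
opening: 0.261
```

Request:
servo_tool(
  rows=[
    [[0.2, 0.8, -1.5], 0, 1.5],
    [[0, 0, -2.0], 0, 1.5],
    [[0, 0, 0], 0, 1.5],
    [[0, 0, 0], 0, 1.5],
  ],
)

```text
clock: 34.95
eef_pos: [445.8, -88.6, 169.8]
tcp_rot: [-3.141, 0.002, 0.169]
contact_force: [-0.0, -1.3, -1.0]
opening: 0.265
```

```bash
python3 - <<'E'
from h import *
s=r.sense(); print(s["eef_pos"],s["tcp_rot"],s["contact_force"])
c=cam("wrist"); save(c,"w22.png",(250,170,410,290),5); np.savez("w22.npz",**c)
E
```

```text
[445.80972144 -88.55409606 169.83186314] [-3.14087364e+00  2.13108546e-03  1.69173542e-01] [-0.0492589 -1.2795457 -1.0329057]
```

View pics/w22.png

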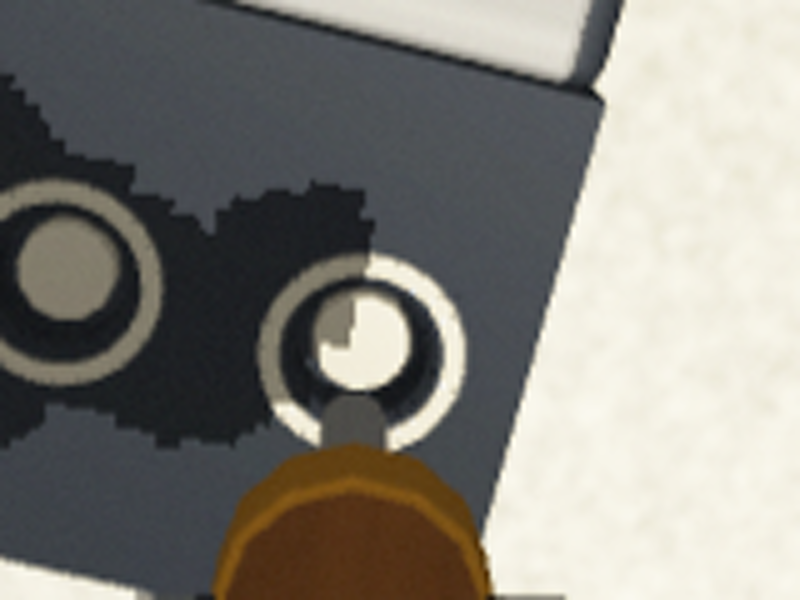

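```bash
python3 - <<'E'
from h import *
c=dict(np.load("w22.npz"))
t=px(c,320.8,251.2,65); w=px(c,322.4,240.4,48); print(t,w,w-t)
E
```

```text
[442.55727531 -89.02121286  65.        ] [445.65636154 -89.72162291  48.        ] [  3.09908623  -0.70041006 -17.        ]
```

Request:
servo_tool(
  rows=[
    [[0.3, -0.07, 0], 0, 1.5],
    [[0, 0, -0.8], 0, 1.5],
    [[0, 0, -1.0], 0, 1.5],
    [[0, 0, 0], 0, 1.5],
    [[0, 0, 0], 0, 1.5],
  ],
)

```text
clock: 35.42
eef_pos: [449.0, -89.5, 151.5]
tcp_rot: [-3.141, 0.002, 0.168]
contact_force: [-1.3, -0.5, -0.5]
opening: 0.264
```

```bash
python3 - <<'E'
from h import *
s=r.sense(); print(s["eef_pos"],s["tcp_rot"],s["contact_force"])
c=cam("wrist"); save(c,"w23.png",(250,170,410,290),5); np.savez("w23.npz",**c)
E
```

```text
[448.96123974 -89.54626653 151.52806911] [-3.14092550e+00  1.67749992e-03  1.68315877e-01] [-1.30164022 -0.49362087 -0.54349003]
```

View pics/w23.png

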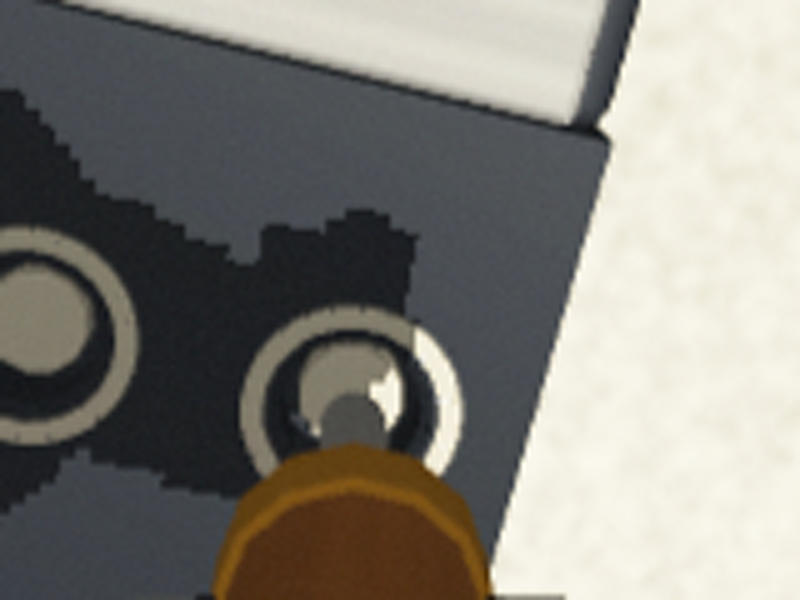

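Tip (354,418) is centred in the store well (ring centre (352,412)). Pressing.

Request:
servo_tool(
  rows=[
    [[0, 0, -0.4], 0, 1.5],
    [[0, 0, -0.3], 0, 1.5],
    [[0, 0, -0.1], 0, 1.5],
    [[0, 0, 0], 0, 1.5],
  ],
)

```text
clock: 35.8
eef_pos: [449.9, -89.5, 144.2]
tcp_rot: [3.141, -0.0, 0.169]
contact_force: [0.4, -0.6, 1.9]
opening: 0.268
```

Request:
servo_tool(
  rows=[
    [[0, 0, -0.2], 0, 1.5],
    [[0, 0, -0.1], 0, 1.5],
    [[0, 0, 0], 0, 1.5],
    [[0, 0, 0], 0, 1.5],
  ],
)

```text
clock: 36.13
eef_pos: [449.9, -89.5, 141.5]
tcp_rot: [3.141, -0.0, 0.169]
contact_force: [0.8, 0.6, 3.9]
opening: 0.265
```

Request:
servo_tool(
  rows=[
    [[0, 0, -0.15], 0, 1.5],
    [[0, 0, 0], 0, 1.5],
    [[0, 0, 0], 0, 1.5],
  ],
)

```text
clock: 36.38
eef_pos: [450.1, -89.5, 140.2]
tcp_rot: [3.141, -0.001, 0.169]
contact_force: [-0.2, 0.6, 8.3]
opening: 0.265
```

Request:
servo_tool(
  rows=[
    [[0, 0, -0.1], 0, 1.5],
    [[0, 0, 0], 0, 1.5],
    [[0, 0, 0], 0, 1.5],
  ],
)

```text
clock: 36.63
eef_pos: [450.4, -89.5, 139.8]
tcp_rot: [3.141, -0.001, 0.169]
contact_force: [-1.4, 0.8, 15.1]
opening: 0.263
```

Fully in (15.1 N against the stop). Withdrawing and returning the stylus.

Request:
servo_tool(
  rows=[
    [[0, 0, 0.5], 0, 1.5],
    [[0, 0, 1.0], 0, 1.5],
    [[0, 0, 2.5], 0, 1.5],
    [[0, 0, 3.0], 0, 1.5],
    [[-0.4, -1.5, 0], 0, 1.5],
  ],
)

```text
clock: 37.05
eef_pos: [448.3, -103.9, 213.5]
tcp_rot: [3.14, -0.006, 0.17]
contact_force: [2.1, -0.5, -1.1]
opening: 0.264
```

Request:
servo_tool(
  rows=[
    [[-0.9, -3.4, 0], 0, 1.5],
    [[-0.9, -3.4, 0], 0, 1.5],
    [[-0.9, -3.4, 0], 0, 1.5],
    [[-0.9, -3.4, 0], 0, 1.5],
    [[-0.9, -3.2, 0], 0, 1.5],
  ],
)

```text
clock: 37.47
eef_pos: [399.7, -273.9, 209.0]
tcp_rot: [-3.141, 0.0, 0.169]
contact_force: [1.6, 1.0, -1.8]
opening: 0.263
```

Request:
servo_tool(
  rows=[
    [[0, 0, 0], 0, 1.5],
    [[0, 0, 0], 0, 1.5],
  ],
)

```text
clock: 37.63
eef_pos: [399.8, -273.5, 208.8]
tcp_rot: [-3.141, 0.0, 0.165]
contact_force: [0.2, 0.5, -0.6]
opening: 0.262
```

Request:
servo_tool(
  rows=[
    [[0.1, 0.1, -2.0], 0, 1.5],
    [[0, 0, -1.5], 0, 1.5],
    [[0, 0, -1.5], 0, 1.5],
    [[0, 0, -1.0], 0, 1.5],
    [[0, 0, 0], 0, 1.5],
  ],
)

```text
clock: 38.05
eef_pos: [400.7, -269.6, 147.0]
tcp_rot: [-3.139, 0.003, 0.17]
contact_force: [-0.9, -0.2, -0.8]
opening: 0.261
```

Request:
servo_tool(
  rows=[
    [[0, 0, -1.5], 0, 1.5],
    [[0, 0, -1.5], 0, 1.5],
    [[0, 0, -0.4], 0, 1.5],
    [[0, 0, 0], 0, 1.5],
  ],
)

```text
clock: 38.38
eef_pos: [401.4, -270.7, 114.4]
tcp_rot: [-3.14, 0.001, 0.169]
contact_force: [-0.1, -0.3, 0.1]
opening: 0.262
```

Request:
servo_tool(
  rows=[
    [[0, 0, -0.2], 0, 1.5],
    [[0, 0, 0], 0, 1.5],
    [[0, 0, 0], 0, 1.5],
  ],
)

```text
clock: 38.63
eef_pos: [402.1, -271.6, 113.5]
tcp_rot: [3.141, -0.001, 0.169]
contact_force: [0.3, -1.0, -0.6]
opening: 0.262
```

Request:
servo_tool(
  rows=[
    [[-0.1, -0.1, -0.2], 0, 1.5],
    [[0, 0, 0], 0, 1.5],
    [[0, 0, 0], 0, 1.5],
  ],
)

```text
clock: 38.88
eef_pos: [400.6, -272.6, 110.9]
tcp_rot: [3.141, -0.0, 0.169]
contact_force: [-0.5, -0.5, -0.9]
opening: 0.263
```

Request:
servo_tool(
  rows=[
    [[0, 0, -0.15], 0, 1.5],
    [[0, 0, 0], 0, 1.5],
    [[0, 0, 0], 0, 1.5],
  ],
)

```text
clock: 39.13
eef_pos: [400.9, -272.7, 110.0]
tcp_rot: [3.141, -0.0, 0.169]
contact_force: [-3.3, 0.5, 8.7]
opening: 0.262
```

Seated. Releasing and clearing, then final checks.

Request:
servo_tool(
  rows=[
    [[0, 0, 0.05], 0, 1.5],
    [[0, 0, 0], 0, 6.0],
    [[0, 0, 0], 0, 7.0],
    [[0, 0, 0], 0, 7.0],
    [[0, 0, 0], 0, 7.0],
  ],
)

```text
clock: 39.55
eef_pos: [400.7, -272.5, 109.7]
tcp_rot: [-3.142, 0.0, 0.169]
contact_force: [-0.2, 0.0, -0.3]
opening: 0.813
```

Request:
servo_tool(
  rows=[
    [[0, 0, 1.0], 0, 7.0],
    [[0, 0, 3.5], 0, 7.0],
    [[0, 0, 4.0], 0, 7.0],
    [[0, 0, 4.0], 0, 7.0],
    [[-2, -2, 0], 0, 7.0],
  ],
)

```text
clock: 39.97
eef_pos: [385.7, -293.4, 242.8]
tcp_rot: [3.134, -0.009, 0.171]
contact_force: [1.9, -2.1, 0.5]
opening: 0.822
```

Request:
servo_tool(
  rows=[
    [[-2, -3, 0], 0, 7.0],
    [[-2, -3, 0], 0, 7.0],
    [[0, 0, 0], 0, 7.0],
    [[0, 0, 0], 0, 7.0],
  ],
)

```text
clock: 40.3
eef_pos: [339.8, -353.6, 235.5]
tcp_rot: [3.141, -0.0, 0.166]
contact_force: [1.1, 0.2, -0.5]
opening: 0.82
```

```bash
python3 - <<'E'
from h import *
s=r.sense(); print(s["clock"],s["eef_pos"],s["contact_force"])
c=cam("wrist"); save(c,"w30.png")
d=cam("scene"); save(d,"s30.png"); save(cam("side"),"sd30.png")
Q=pts(d)
for n,lo,hi,(x0,y0,x1,y1) in [("pile",89,100,(295,225,365,310)),("rib",68,78,(100,280,190,400)),("handle",138,156,(140,200,210,270)),("tub",108,117,(375,310,450,380)),("ledger",30,38,(430,235,555,340)),("stone",26,34,(220,365,340,465))]:
    q=Q[y0:y1,x0:x1].reshape(-1,3); q=q[(q[:,2]>lo)&(q[:,2]<hi)]
    a=cv2.minAreaRect(q[:,:2].astype(np.float32)); print(n,len(q),np.round(a[0]),np.round(a[1]),round(a[2],1),round(float(np.median(q[:,2])),1))
E
```

```text
40.3 [ 339.77512572 -353.63323292  235.50483062] [ 1.10950609  0.21422614 -0.54395949]
pile 1655 [599. -18.] [ 61. 112.] 85.3 94.0
rib 483 [ 545. -377.] [87. 20.] 9.7 72.5
handle 105 [ 400. -273.] [21. 21.] 70.0 143.6
tub 2593 [804.  39.] [98. 99.] 57.1 112.9
ledger 5269 [753. 274.] [131. 183.] 5.4 34.0
stone 3600 [ 782. -214.] [ 61. 180.] 9.7 29.8
```

View pics/s30.png

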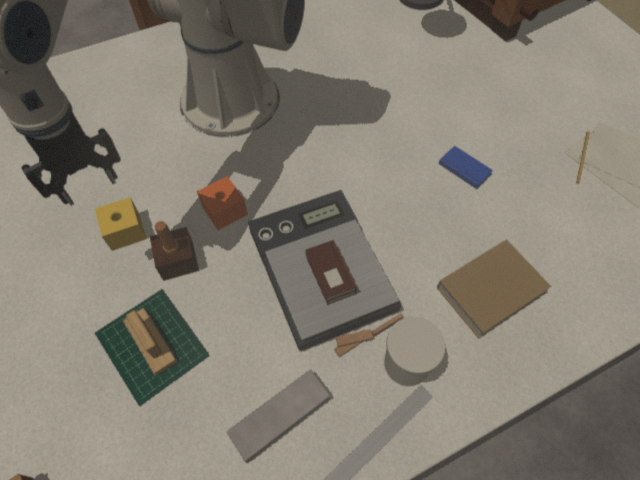

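View pics/sd30.png

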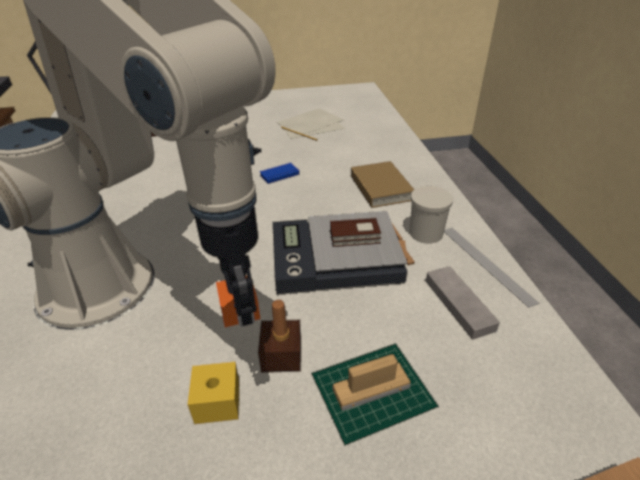

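Both views agree with the wanted end state, so I'm handing in.

```bash
python3 - <<'E'
from rig import r
print(r.sign_off())
E
```

```text
the job is handed in; nothing more can be done
None
```

The job is done and handed in at about 40 s of the 210 s allowed; the hand-in reports no verdict.

**What I did**
- **Sweep:** I gripped the scraper block by its rib and pushed all three offcuts off the far edge of the pan in one pass. I then set the scraper back on its base on the mat.
- **Zero:** with the pan empty, I pushed the zero button in with the stylus tip until the force rose sharply, 18.5 N at the end against about 5.5 N for full travel. The stylus went back in its block afterwards.
- **Books:** I stacked both brown books flat in the middle of the pan.
- **Store:** with both books on the pan, I pushed the store button in until 15.1 N, then returned the stylus to the block.

**Last checks**
- **Pile:** it is centred at (599, -18) against a pan centre of about (599, -17.5). Its top is at 94 mm, which is the 62 mm pan plus two 16 mm books.
- **Stylus:** it stands upright with its top at 143.6 mm, where 144 mm is expected.
- **Scraper:** it stands on the mat at (545, -377).
- **Offcuts:** all three lie off the pan, on or near the bench at z below 22 mm. At least one appears to be standing on edge in the gap between the scale and the glue tub.
- **Bystanders:** the glue tub and the large tan book read within about 2 mm of the start. The oilstone reads about 5 mm from its rough start estimate, and nothing went near it. The blue book was not touched.

The scene and wrist cameras disagreed by about 3 mm in x in places, so I aligned both presses by sight with the wrist camera. The display showed only dashes, so the button travel is confirmed by force and depth, not by a reading.

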